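Clamp the foyer flashlight in its stand

ROBOT

A 6-joint arm with a two-finger parallel gripper is mounted at the origin on the work surface. World frame = base frame: x ahead of the robot, y to its left, z up, the work surface at z = 0. Lengths are in m, angles in rad, forces in N, time in s.
With the tool pointing down it reaches from about 0.425 to 0.95 m from the base axis. Payload 3.5 kg.
Tool frame: the origin (TCP) lies at the very end of the fingers, on their centre line; the grasp point (between the pads) lies behind it (ctrl.grasp_offset is the z of the grasp point in the tool frame, in m); z points along the fingers, x is the direction in which the jaws open and shut, and the axes are right-handed (so a half turn about z gives the same grasp; the last joint's range is limited). The gripper opens to 85 mm and grips with 20 to 120 N. Pads are 22 mm wide; open, the fingers measure 114 mm over their backs; the gripper's body (76 mm by 85 mm) begins 54 mm behind the grasp point. The pads swing forward as they close: fully open they stand 13 mm farther back than shut.
Start: joints at [1.053, 0.286, 1.577, -0, 1.279, -0.15], TCP at [0.243, 0.63, 0.231] pointing down, gripper open.
Joint ranges: [-2.77, 2.77], [-0.9, 2.22], [0.21, 2.48], [-1.53, 4.67], [0.24, 2.81], [-2.84, 2.84]. Speed limits (rad/s): [2.79, 2.79, 3.14, 3.14, 3.14, 3.14].

INTERFACE

Orientations are given as a unit quaternion [x, y, z, w].
In Python, from plant import ctrl gives the robot as it stands.
- The arm moves only by the shell command python3 -m jog 'ROWS' [FORCE]. ROWS is JSON, a list of rows, each an object with "grip": the closure, from 0 (fully open) to 1 (shut); "xyz": the shift along the tool's x, y, z in m, a list of three; "dr": the turn, a rotation vector about the tool's x, y, z in rad, a list of three. A call has 1 to 12 rows; each row is the pose to reach, as a shift and turn from the pose commanded when the call began, along the tool's axes at that moment; what a row does not reach only later rows make up. A row lasts 1/12 s, in which the tool goes at most 41.7 mm and 7.16 degrees, less where a joint would pass 70% of its speed; a pose out of reach is approached as far as the arm can. A call with a gripper value outside its range is refused whole. The fingers move at their own pace and stop on an object; FORCE is the grip in N (left out, the last holds). Time passes only in rows, so rows that repeat a pose let the fingers close. It gives the time, the measured TCP pose, the force and the opening at its end, in the units of the state.
- ctrl.get_state(): the state, without advancing time (a new reading comes with each control period).
- ctrl.read_camera(name): name is "scene" or "top" or "wrist"; returns the picture (420x560x3 uint8, red, green, blue); there is no depth.
- ctrl.get_calibration(name): a dict with "mtx" (3x3 intrinsics, pixels), "R" (3x3) and "t" (3): a world point X has camera coordinates R X + t; the wrist camera has in their place "hand_eye" (4x4, takes a point from camera to tool coordinates, whose origin is the TCP and whose axes are the tool frame's). Camera axes: x right, y down, z forward; pixel columns grow to the right and rows downward; lengths in m; the calibration is good to about 2 mm. A picture is of the moment at which its call begins: read the wrist's pose just before it. get_calibration takes no time and is no camera call.
- ctrl.sign_off(): hands the job in, once; it reports no verdict.
The state is a dict: "time": time; "qpos": joint angles; "dq": joint speeds; "joint_efforts": joint torques, N m; "eef_pos": TCP position; "tcp_rot": TCP orientation; "contact_force": force on the tool from outside, world axes, zero at the start; "wrist_torque": the same for the moment, N m; "opening": opening from 0.0 (shut) to 1.0 (fully open).
Only numpy, scipy, OpenCV 4.12 (cv2) and the standard library are available. Lean on these libraries where they do the work, as an engineer would, in place of code of your own. Each camera call takes 0.05 s, during which the arm holds its last target.

TASK

Put the flashlight in the clamp stand: slide it tail first, button up, under the raised pad and lay it down in the V-shaped cradle with its tail up to the stop plate. Then turn the crank clockwise until the pad meets the flashlight and snug it so the flashlight is firmly held but not crushed, and let go; leave the keys, the bottle opener and the leaf dish where they lie.

Things in the scene. Friction and masses are not known exactly. Their poses are not given: they have to be found in the camera images.
- flashlight: Black flashlight, 200 mm long, about 0.2 kg, lying flat, button up. Origin: on its flat underside below mid-length (balance point); x to the lens, z up. Octagonal barrel 30 mm across flats, x -100 (tail) to 60 mm, axis 15 mm above the underside; octagonal head 40 mm across flats, x 60 to 100, flush below, 5 mm wider each side. Button 12 mm across, 3 high, on top at x = 20 mm.
- grip_spot (a point): Point on the flashlight's barrel axis 40 mm from mid-length towards the lens (x = 40 mm, 15 mm above the underside), with flat sides 30 mm apart. Here it can be gripped from above, on the counter and also when seated, since this part juts out of the cradle's open end.
- tail_end (a point): Centre of the flashlight's flat tail end face, on the barrel axis.
- clamp: Clamp stand, fixed: grey base 156 x 100 x 12 mm, V cradle, upright stop plate, then a post (x 48 to 74 mm) whose arm (30 mm wide, z 94 to 114 mm) reaches back over the cradle to x = -16 mm. Origin: on the counter straight below pad and crank axis; x along the cradle from its open end to the stop, z up. The flashlight goes in lengthwise from the open end, a few mm above its seat, then down
- seat (a point): Where the flashlight's origin lies when seated with its tail on the stop: stand x = -60, y = 0, z = 31 mm (barrel axis at 46, top at 61 mm), the flashlight's x along the stand's -x. The 90 degree V groove runs from stand x = -78 (open end) to 35 mm, lips 36 mm apart and 43 mm above the counter; stop plate face at x = 40 mm, its top at 68 mm.
- pad: Rubber pad, 26 mm across, 6 thick, above the stand's origin. Origin: centre of its lower face. 79 mm above the counter at crank 0, sinks 5 mm per rad of crank, touches the seated flashlight at crank 3.6 or so. Sprung, 8 N per mm (12 mm travel): each rad past touching adds nearly 40 N. 15 to 40 N (0.4 to 1.1 rad past touching) is snug; above 80 N the plastic is crushed.
- crank (a joint): Crank on top of the arm, about the upright axis through the stand's origin; rad, 0 = pad fully up, grows clockwise seen from above (pad sinks), starts at 0 to 1.1, stop at 7, stays where left, does not rise or sink. At q the knob lies from the axis along (-cos q, +sin q) in stand x, y. Free turning takes 0.25 N m (6 N at the knob), a snug clamp 0.08 to 0.2 N m (2 to 5 N) more.
- knob_middle (a point): Middle of the crank's upright black round knob: 18 mm across, spinning freely on its pin, 42 mm from the crank axis. This point is 153.5 mm above the counter; the knob spans 128.5 to 170.5 mm, the flat crank and hub lie below 128 mm. Pinch it from above and lead it round in a circle without turning the hand.
- keys: Two steel mailbox keys on a small ring, about 75 x 45 x 6 mm, lying on the counter. Leave alone.
- opener: Chrome bottle opener, 125 x 42 x 8 mm, lying on the counter. Leave alone.
- leaf_dish: White ceramic leaf-shaped catch-all, 200 x 100 x 24 mm. Leave alone.
Not all that is in view belongs to the job. What is shaped like the flashlight but red or turquoise is not meant.

How it is judged:
By the outcome, as a careful person would: the job done as asked, in the order asked, and still so for the second after the job is handed in, with the robot touching nothing.
It also fails if it takes over 58 s, if anything falls off the work surface, if the arm or the gripper's body presses on something with over 40 N, if the wrist force passes 120 N, or if a joint passes its speed limit or range.

## Working session

There is one attempt and no reset: what is moved stays moved. The work goes in short steps, Python scripts to look and compute and a shell command to move; the robot and the scene stay as the last step left them, time stands still between calls to the robot, and variables do not carry over. Pictures are saved under pics/ and viewed, and the job is handed in when it is done.

```bash
ls; mkdir -p pics; python3 - <<'E'
from plant import ctrl
import cv2
for n in ("scene","top","wrist"):
    im=ctrl.read_camera(n); cv2.imwrite(f"pics/{n}0.png",im[:,:,::-1])
    print(n,ctrl.get_calibration(n))
print(ctrl.get_state(), ctrl.grasp_offset)
E
```

```text
pics
scene {'mtx': array([[443.84365157,   0.        , 282.01045788],
       [  0.        , 443.84365157, 214.36697474],
       [  0.        ,   0.        ,   1.        ]]), 'R': array([[-0.59968239,  0.80021329, -0.00630348],
       [ 0.580104  ,  0.42927882, -0.69224204],
       [-0.55123532, -0.41878203, -0.72163788]]), 't': array([ 0.42931435, -0.16173221,  1.25364428])}
top {'mtx': array([[408.63178785,   0.        , 279.34077236],
       [  0.        , 408.63178785, 218.41520095],
       [  0.        ,   0.        ,   1.        ]]), 'R': array([[-0.01615338, -0.9996695 ,  0.01999874],
       [-0.99743096,  0.0147147 , -0.07010669],
       [ 0.06978924, -0.02107982, -0.99733901]]), 't': array([-0.13817633,  0.54135961,  1.15908371])}
wrist {'mtx': array([[289.92828669,   0.        , 280.99075233],
       [  0.        , 289.92828669, 210.06781903],
       [  0.        ,   0.        ,   1.        ]]), 'hand_eye': array([[ 9.99998731e-01,  2.51982746e-04, -1.57301376e-03,
        -5.25625470e-05],
       [ 2.77434074e-04,  9.44776397e-01,  3.27715552e-01,
        -8.36763877e-02],

[... 159 characters left out ...]
0000e+00]])}
{'time': 0.15, 'qpos': array([ 1.05298361e+00,  2.87029522e-01,  1.57785708e+00, -7.20095783e-06,
        1.27862454e+00, -1.49997665e-01]), 'dq': array([ 0.00050006, -0.0042937 , -0.00524497,  0.00060204, -0.00054938,
       -0.00053906]), 'joint_efforts': array([ 5.12686747e-04, -4.06601965e+01, -2.93143398e+01, -1.56846390e-04,
        3.92198504e-03,  1.37516000e-05]), 'eef_pos': array([0.24242491, 0.62940269, 0.23021117]), 'tcp_rot': array([ 8.24492053e-01,  5.65872719e-01, -8.61622608e-04,  4.21629607e-04]), 'contact_force': array([ 0.03329284, -0.62672741,  0.05088239]), 'wrist_torque': array([ 0.03465607, -0.00459246, -0.01501064]), 'opening': 0.9996178218374773} -0.0187
```

View pics/top0.png

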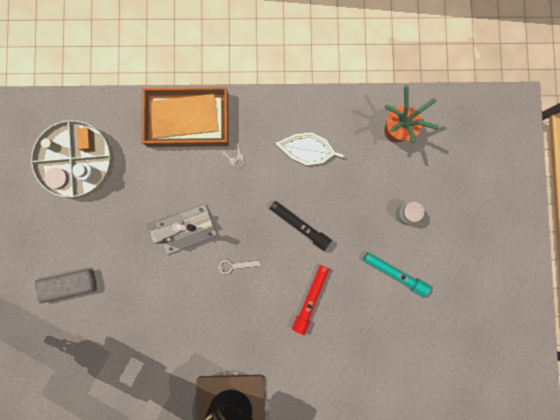

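View pics/scene0.png

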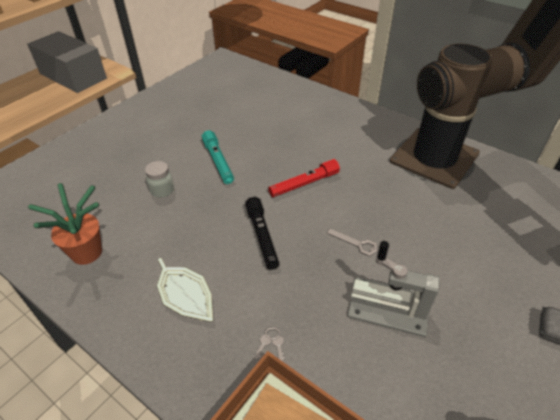

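View pics/wrist0.png

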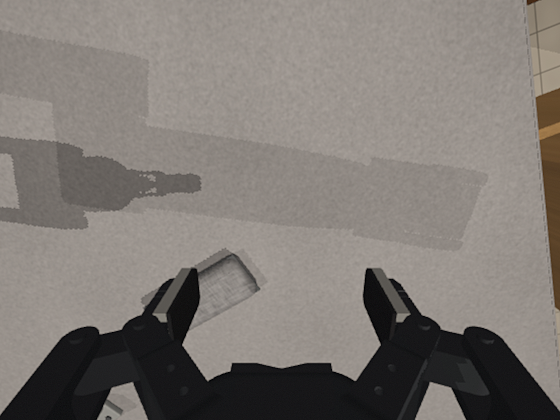

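```bash
cat > h.py <<'E'
import numpy as np, cv2
from plant import ctrl
def ray(name,u,v,T=None):
    c=ctrl.get_calibration(name); d=np.linalg.solve(c["mtx"],[u,v,1.])
    if name=="wrist":
        H=T@c["hand_eye"]; return H[:3,3],H[:3,:3]@d
    return -c["R"].T@c["t"], c["R"].T@d
def at(name,u,v,z,T=None):
    o,d=ray(name,u,v,T); return o+d*(z-o[2])/d[2]
def proj(name,X,T=None):
    c=ctrl.get_calibration(name); X=np.asarray(X,float)
    if name=="wrist":
        H=np.linalg.inv(T@c["hand_eye"]); p=H[:3,:3]@X+H[:3,3]
    else: p=c["R"]@X+c["t"]
    p=c["mtx"]@p; return p[:2]/p[2]
def crop(src,dst,x0,y0,w,h,s):
    im=cv2.imread(src)[y0:y0+h,x0:x0+w]; cv2.imwrite(dst,cv2.resize(im,None,fx=s,fy=s,interpolation=cv2.INTER_CUBIC))
def T():
    from scipy.spatial.transform import Rotation as R
    s=ctrl.get_state(); M=np.eye(4); M[:3,:3]=R.from_quat(s["tcp_rot"]).as_matrix(); M[:3,3]=s["eef_pos"]; return M
E
python3 - <<'E'
from h import *
crop("pics/top0.png","pics/t1.png",140,195,100,70,8)
crop("pics/top0.png","pics/t2.png",260,190,80,70,8)
crop("pics/scene0.png","pics/s1.png",330,230,120,110,5)
crop("pics/scene0.png","pics/s2.png",230,185,70,90,6)
E
```

```text
(no output)
```

View pics/t1.png

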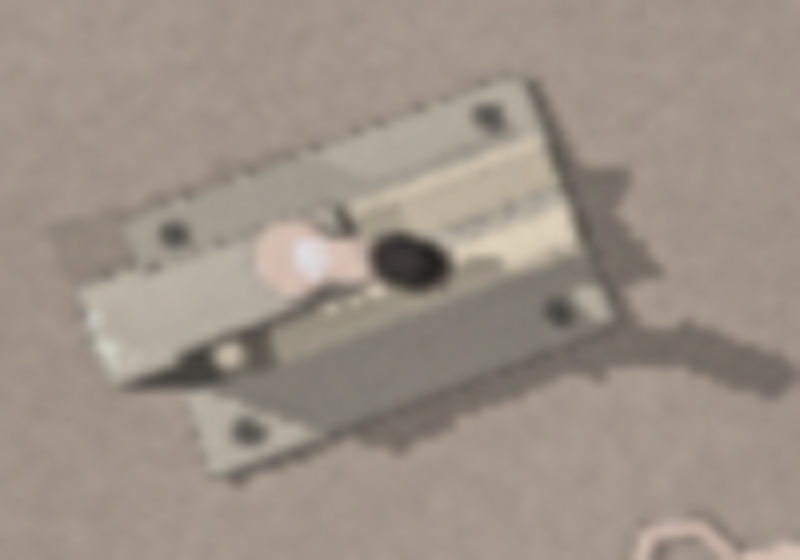

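View pics/t2.png

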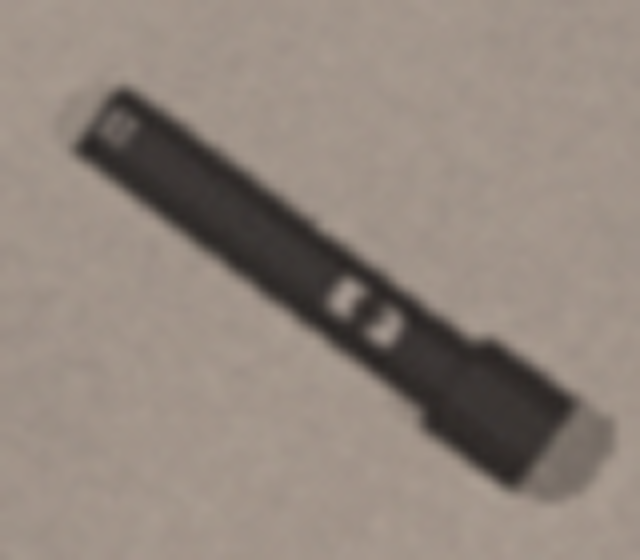

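View pics/s1.png

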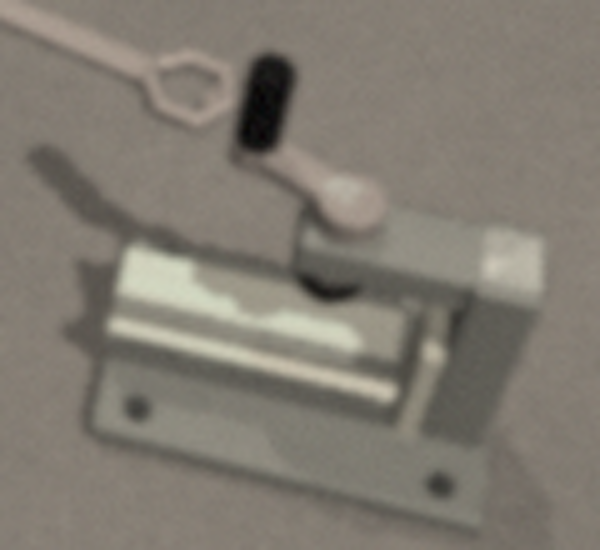

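View pics/s2.png

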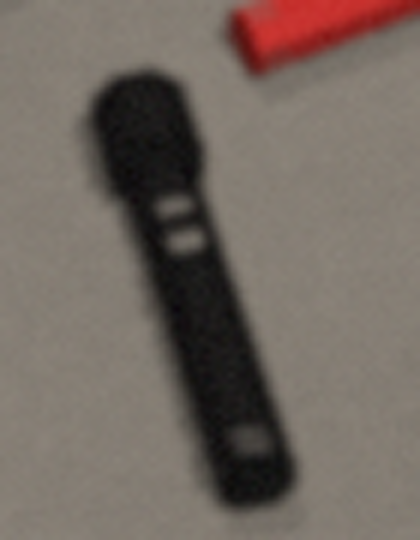

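```bash
python3 - <<'E'
from h import *
def px(c,s,o): return [(c[0]+.5)/s-.5+o[0],(c[1]+.5)/s-.5+o[1]]
t1=lambda x,y:px((x,y),8,(140,195)); t2=lambda x,y:px((x,y),8,(260,190))
s1=lambda x,y:px((x,y),5,(330,230)); s2=lambda x,y:px((x,y),6,(230,185))
C=[at("top",*t1(*c),.012) for c in [(530,78),(615,322),(225,478),(130,215)]]
S=[at("scene",*s1(*c),.012) for c in [(92,425),(480,520)]]
C=np.array(C);print(C);print("scene corners",S)
o=C.mean(0);print("center",o)
d=C[2]+C[3]-C[0]-C[1];print("yaw x",np.degrees(np.arctan2(d[1],d[0])),np.linalg.norm(d)/2, np.linalg.norm(C[0]-C[1]))
tail=at("top",*t2(100,119),.015);head=at("top",*t2(545,445),.020)
print(tail,head,np.linalg.norm((head-tail)[:2]),np.degrees(np.arctan2(*(head-tail)[1::-1])))
print("scene tail/head",at("scene",*s2(260,470),.03),at("scene",*s2(145,85),.04),at("scene",*s2(188,225),.031))
print("button top",at("top",*t2(368,312),.031))
print("knob",at("top",*t1(420,265),.15),at("scene",*s1(272,68),.1705),at("scene",*s1(262,108),.1535))
print("hub",at("top",*t1(300,258),.128),at("scene",*s1(350,192),.128))
E
```

```text
[[0.58393938 0.06614435 0.012     ]
 [0.49493118 0.03586417 0.012     ]
 [0.44108885 0.17582936 0.012     ]
 [0.53626099 0.21021461 0.012     ]]
scene corners [array([0.58827357, 0.07006221, 0.012     ]), array([0.53470411, 0.212493  , 0.012     ])]
center [0.5140551  0.12201312 0.012     ]
yaw x 109.6680422349401 0.15081660503646496 0.0940178083002901
[ 0.58055612 -0.12614862  0.015     ] [ 0.459823  -0.2845801  0.02     ] 0.19919091875763384 -127.30930674383019
scene tail/head [ 0.58580154 -0.12184471  0.03      ] [ 0.46404586 -0.27468101  0.04      ] [ 0.50797024 -0.21748666  0.031     ]
button top [ 0.50823143 -0.22080767  0.031     ]
knob [0.50964693 0.07946825 0.15      ] [0.51235863 0.08245074 0.1705    ] [0.51744654 0.08402636 0.1535    ]
hub [0.51363062 0.12261206 0.128     ] [0.51297826 0.12276873 0.128     ]
```

```bash
cat >> h.py <<'E'
from scipy.spatial.transform import Rotation as Ro
def Rt(a,tilt=0,roll=0):
    a=np.radians(a); x=np.array([np.cos(a),np.sin(a),0]); z=np.array([0,0,-1.]); y=np.cross(z,x)
    return np.c_[x,y,z]@Ro.from_euler("x",tilt,degrees=True).as_matrix()
def go(p,a,tilt=0):
    M=T(); d=M[:3,:3].T@(np.asarray(p)-M[:3,3]); r=Ro.from_matrix(M[:3,:3].T@Rt(a,tilt)).as_rotvec()
    print("xyz",np.round(d,4),"dr",np.round(r,4), "rows>=",max(np.linalg.norm(d)/.0417,np.linalg.norm(r)/.125).round(1))
def st():
    s=ctrl.get_state(); M=Ro.from_quat(s["tcp_rot"]).as_matrix()
    print("t",round(s["time"],2),"p",np.round(s["eef_pos"],4),"yaw",np.degrees(np.arctan2(M[1,0],M[0,0])).round(2),"zax",np.round(M[:,2],4),"F",np.round(s["contact_force"],2),"op",round(s["opening"],3),"q",np.round(s["qpos"],2))
E
python3 -c "
from h import *
st(); go([.53,.22,.28],20)
m=np.array([.5202,-.2054,0]);d=np.radians(-127.3);print(m+.04*np.array([np.cos(d),np.sin(d),0]))"
```

```text
t 0.15 p [0.2424 0.6294 0.2302] yaw 68.93 zax [-9.0e-04 -1.7e-03 -1.0e+00] F [ 0.03 -0.63  0.05] op 1.0 q [ 1.05  0.29  1.58 -0.    1.28 -0.15]
xyz [-0.2787  0.4155 -0.0494] dr [5.000e-04 1.900e-03 8.539e-01] rows>= 12.1
[ 0.49596046 -0.23721894  0.        ]
```

```bash
python3 -m jog '[{"grip":0,"xyz":[-0.279,0.415,-0.05],"dr":[0,0,0.85]},{"grip":0,"xyz":[-0.279,0.415,-0.05],"dr":[0,0,0.85]},{"grip":0,"xyz":[-0.279,0.415,-0.05],"dr":[0,0,0.85]},{"grip":0,"xyz":[-0.279,0.415,-0.05],"dr":[0,0,0.85]},{"grip":0,"xyz":[-0.279,0.415,-0.05],"dr":[0,0,0.85]},{"grip":0,"xyz":[-0.279,0.415,-0.05],"dr":[0,0,0.85]},{"grip":0,"xyz":[-0.279,0.415,-0.05],"dr":[0,0,0.85]},{"grip":0,"xyz":[-0.279,0.415,-0.05],"dr":[0,0,0.85]},{"grip":0,"xyz":[-0.279,0.415,-0.05],"dr":[0,0,0.85]},{"grip":0,"xyz":[-0.279,0.415,-0.05],"dr":[0,0,0.85]},{"grip":0,"xyz":[-0.279,0.415,-0.05],"dr":[0,0,0.85]},{"grip":0,"xyz":[-0.279,0.415,-0.05],"dr":[0,0,0.85]}]'; python3 -c "
from h import *
st(); go([.496,-.237,.2],-37.4,15)"
```

```text
time: 1.15
eef_pos: [0.5287, 0.2205, 0.2811]
tcp_rot: [0.984, 0.176, -0.0, -0.0]
contact_force: [0.1, 1.6, -0.6]
opening: 1.001
t 1.15 p [0.5287 0.2205 0.2811] yaw 20.22 zax [-2.e-04  0.e+00 -1.e+00] F [ 0.06  1.57 -0.6 ] op 1.001 q [ 0.22  0.03  1.78  0.    1.34 -0.13]
xyz [-0.1888  0.418   0.0811] dr [0.2393 0.1319 0.9997] rows>= 11.2
```

```bash
python3 -m jog '[{"grip":0,"xyz":[-0.189,0.418,0.08],"dr":[0.239,0.132,1.0]},{"grip":0,"xyz":[-0.189,0.418,0.08],"dr":[0.239,0.132,1.0]},{"grip":0,"xyz":[-0.189,0.418,0.08],"dr":[0.239,0.132,1.0]},{"grip":0,"xyz":[-0.189,0.418,0.08],"dr":[0.239,0.132,1.0]},{"grip":0,"xyz":[-0.189,0.418,0.08],"dr":[0.239,0.132,1.0]},{"grip":0,"xyz":[-0.189,0.418,0.08],"dr":[0.239,0.132,1.0]},{"grip":0,"xyz":[-0.189,0.418,0.08],"dr":[0.239,0.132,1.0]},{"grip":0,"xyz":[-0.189,0.418,0.08],"dr":[0.239,0.132,1.0]},{"grip":0,"xyz":[-0.189,0.418,0.08],"dr":[0.239,0.132,1.0]},{"grip":0,"xyz":[-0.189,0.418,0.08],"dr":[0.239,0.132,1.0]},{"grip":0,"xyz":[-0.189,0.418,0.08],"dr":[0.239,0.132,1.0]},{"grip":0,"xyz":[-0.189,0.418,0.08],"dr":[0.239,0.132,1.0]}]'; python3 -c "
from h import *
st()
M=T()
for n in ('scene','wrist'): cv2.imwrite(f'pics/{n}1.png',ctrl.read_camera(n)[:,:,::-1])
np.save('M1.npy',M)
d=np.radians(-127.3);u=np.array([np.cos(d),np.sin(d),0])
for x,z in ((-.1,.015),(.02,.033),(.04,.03),(.1,.02)): print(x,proj('wrist',np.array([.5202,-.2054,z])+x*u,M))
"
```

```text
time: 2.15
eef_pos: [0.494, -0.2404, 0.1995]
tcp_rot: [0.938, -0.321, 0.042, -0.123]
contact_force: [-0.0, -0.7, -0.3]
opening: 0.997
t 2.15 p [ 0.494  -0.2404  0.1995] yaw -37.74 zax [ 0.1571  0.2032 -0.9665] F [-0.03 -0.74 -0.33] op 0.997 q [-0.76  0.03  1.95  0.28  1.21 -0.2 ]
-0.1 [278.79088882 102.67178225]
0.02 [279.58429728 207.35851202]
0.04 [279.74155279 224.69011337]
0.1 [280.19059966 273.71597796]
```

View pics/scene1.png

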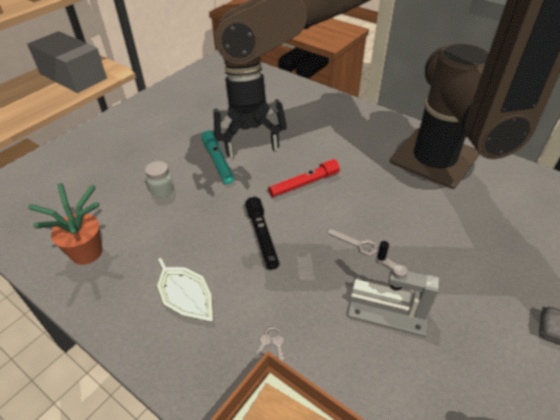

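View pics/wrist1.png

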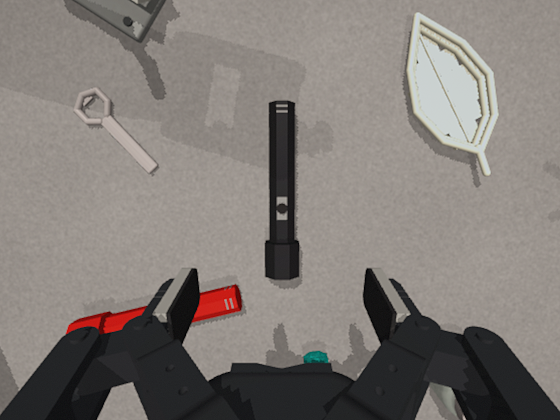

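```bash
python3 - <<'E'
from h import *
M=np.load('M1.npy')
crop("pics/wrist1.png","pics/w1c.png",240,90,80,200,3)
a=at('wrist',282,102,.02,M);b=at('wrist',282,208,.033,M);c=at('wrist',283,241,.035,M)
print(a,b,c,np.linalg.norm(a-b),np.degrees(np.arctan2(*(b-a)[1::-1])))
go([.497,-.238,.06],-37.4,15)
E
```

```text
[ 0.58329373 -0.12865398  0.02      ] [ 0.50978535 -0.22354449  0.033     ] [ 0.4879287 -0.2536127  0.035    ] 0.12073397459716277 -127.76369813209834
xyz [0.0029 0.0358 0.1354] dr [-0.0002  0.0006 -0.0042] rows>= 3.4
```

View pics/w1c.png

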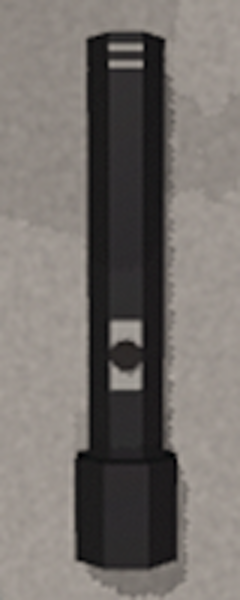

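```bash
python3 - <<'E'
from h import *
M=np.load('M1.npy')
for p in ((240,288),(242,308)):
    X=at('wrist',*p,.015,M); print(X,(Rt(-37.5,0).T@(X-[.497,-.2385,0]))*1e3)
go([.5,-.2345,.04],-37.6,15)
E
```

```text
[ 0.40934594 -0.27025205  0.015     ] [-50.21121895  78.5510055  -15.        ]
[ 0.39578606 -0.29130761  0.015     ] [-48.15118071 103.51023284 -15.        ]
xyz [0.0032 0.0366 0.156 ] dr [-0.0002  0.0015 -0.0008] rows>= 3.8
```

```bash
python3 -m jog '[{"grip":0.3,"xyz":[0.003,0.0366,0.156],"dr":[0,0,0]},{"grip":0.3,"xyz":[0.003,0.0366,0.156],"dr":[0,0,0]},{"grip":0.3,"xyz":[0.003,0.0366,0.156],"dr":[0,0,0]},{"grip":0.3,"xyz":[0.003,0.0366,0.156],"dr":[0,0,0]},{"grip":0.3,"xyz":[0.003,0.0366,0.156],"dr":[0,0,0]},{"grip":0.3,"xyz":[0.003,0.0366,0.156],"dr":[0,0,0]},{"grip":0.3,"xyz":[0.003,0.0366,0.156],"dr":[0,0,0]}]' 30; python3 -c "
from h import *
st()
M=T()
for n in ('wrist',): cv2.imwrite(f'pics/{n}2.png',ctrl.read_camera(n)[:,:,::-1])
go([.5,-.2345,.006],-37.6,15)
"
```

```text
time: 2.83
eef_pos: [0.5023, -0.233, 0.0433]
tcp_rot: [0.939, -0.317, 0.044, -0.123]
contact_force: [-0.8, -0.8, 1.1]
opening: 0.697
t 2.83 p [ 0.5023 -0.233   0.0433] yaw -37.34 zax [ 0.1599  0.2037 -0.9659] F [-0.84 -0.83  1.14] op 0.697 q [-0.74  0.25  2.02  0.33  0.92 -0.3 ]
xyz [-0.0021  0.0121  0.0364] dr [ 0.0002 -0.0048  0.0056] rows>= 0.9
```

View pics/wrist2.png

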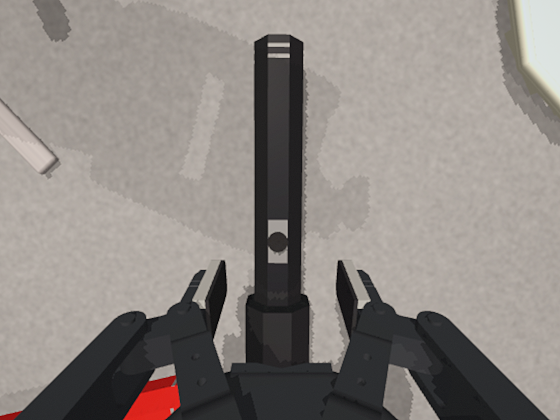

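```bash
python3 -m jog '[{"grip":0.3,"xyz":[-0.001,0.006,0.019],"dr":[0,-0.004,0.004]},{"grip":0.3,"xyz":[-0.001,0.009,0.033],"dr":[0,-0.004,0.004]},{"grip":0.3,"xyz":[-0.001,0.009,0.033],"dr":[0,-0.004,0.004]},{"grip":0.3,"xyz":[-0.001,0.009,0.033],"dr":[0,-0.004,0.004]}]' 30; python3 -c "
from h import *
st()
M=T()
for n in ('wrist',): cv2.imwrite(f'pics/{n}3.png',ctrl.read_camera(n)[:,:,::-1])
st()
go([.5,-.2345,.006],-37.6,15)
"
```

```text
time: 3.22
eef_pos: [0.501, -0.2333, 0.0088]
tcp_rot: [0.939, -0.319, 0.041, -0.124]
contact_force: [-0.7, -1.0, -0.3]
opening: 0.701
t 3.22 p [ 0.501  -0.2333  0.0088] yaw -37.57 zax [ 0.1566  0.2059 -0.966 ] F [-0.66 -1.02 -0.32] op 0.701 q [-0.74  0.31  2.03  0.35  0.86 -0.32]
t 3.27 p [ 0.5013 -0.2336  0.0092] yaw -37.57 zax [ 0.1574  0.2052 -0.966 ] F [-0.1  -0.22  0.64] op 0.699 q [-0.74  0.31  2.03  0.35  0.86 -0.32]
xyz [-0.0005  0.0023  0.0027] dr [0.0002 0.0005 0.0004] rows>= 0.1
```

View pics/wrist3.png

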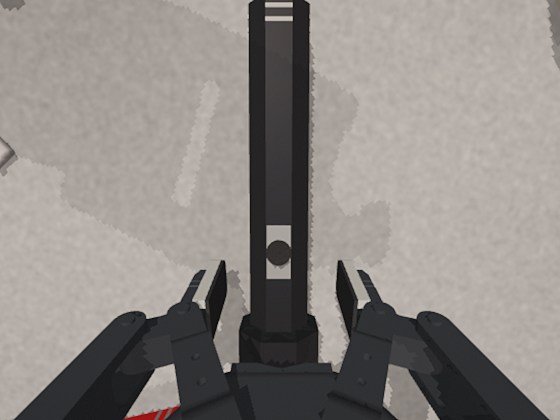

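```bash
python3 -m jog '[{"grip":0.3,"xyz":[0,0.0015,0.0035],"dr":[0,0,0]},{"grip":1,"xyz":[0,0.0015,0.0035],"dr":[0,0,0]},{"grip":1,"xyz":[0,0.0015,0.0035],"dr":[0,0,0]},{"grip":1,"xyz":[0,0.0015,0.0035],"dr":[0,0,0]},{"grip":1,"xyz":[0,0.0015,0.0035],"dr":[0,0,0]},{"grip":1,"xyz":[0,0.0015,0.0035],"dr":[0,0,0]},{"grip":1,"xyz":[0,0.0015,0.0035],"dr":[0,0,0]}]' 60; python3 -c "
from h import *
st()
M=T()
go(M[:3,3]+[0,0,.1],-37.6,15)
"
```

```text
time: 3.85
eef_pos: [0.5001, -0.2336, 0.0038]
tcp_rot: [0.939, -0.32, 0.041, -0.124]
contact_force: [-2.2, -0.4, 4.9]
opening: 0.333
t 3.85 p [ 0.5001 -0.2336  0.0038] yaw -37.58 zax [ 0.1554  0.2068 -0.966 ] F [-2.25 -0.4   4.94] op 0.333 q [-0.74  0.32  2.03  0.35  0.85 -0.32]
xyz [-0.0003 -0.0259 -0.0966] dr [ 0.0001  0.0031 -0.0004] rows>= 2.4
```

```bash
python3 -m jog '[{"grip":1,"xyz":[0,-0.0103,-0.0386],"dr":[0,0,0]},{"grip":1,"xyz":[0,-0.0207,-0.0773],"dr":[0,0,0]},{"grip":1,"xyz":[0,-0.0259,-0.0966],"dr":[0,0,0]},{"grip":1,"xyz":[0,-0.0259,-0.0966],"dr":[0,0,0]}]'; python3 -c "
from h import *
st()
go([.598,-.109,.09],20,15)
"
```

```text
time: 4.18
eef_pos: [0.5026, -0.2355, 0.108]
tcp_rot: [0.939, -0.319, 0.044, -0.122]
contact_force: [1.8, -0.8, -2.0]
opening: 0.333
t 4.18 p [ 0.5026 -0.2355  0.108 ] yaw -37.58 zax [ 0.1615  0.2012 -0.9661] F [ 1.77 -0.84 -2.02] op 0.333 q [-0.74  0.15  2.    0.3   1.03 -0.25]
xyz [-0.0016 -0.1484  0.0583] dr [ 0.0035 -0.2645 -0.9696] rows>= 8.0
```

```bash
python3 -m jog '[{"grip":1,"xyz":[-0.0016,-0.1484,0.0583],"dr":[0.0035,-0.2645,-0.9696]},{"grip":1,"xyz":[-0.0016,-0.1484,0.0583],"dr":[0.0035,-0.2645,-0.9696]},{"grip":1,"xyz":[-0.0016,-0.1484,0.0583],"dr":[0.0035,-0.2645,-0.9696]},{"grip":1,"xyz":[-0.0016,-0.1484,0.0583],"dr":[0.0035,-0.2645,-0.9696]},{"grip":1,"xyz":[-0.0016,-0.1484,0.0583],"dr":[0.0035,-0.2645,-0.9696]},{"grip":1,"xyz":[-0.0016,-0.1484,0.0583],"dr":[0.0035,-0.2645,-0.9696]},{"grip":1,"xyz":[-0.0016,-0.1484,0.0583],"dr":[0.0035,-0.2645,-0.9696]},{"grip":1,"xyz":[-0.0016,-0.1484,0.0583],"dr":[0.0035,-0.2645,-0.9696]},{"grip":1,"xyz":[-0.0016,-0.1484,0.0583],"dr":[0.0035,-0.2645,-0.9696]},{"grip":1,"xyz":[-0.0016,-0.1484,0.0583],"dr":[0.0035,-0.2645,-0.9696]},{"grip":1,"xyz":[-0.0016,-0.1484,0.0583],"dr":[0.0035,-0.2645,-0.9696]}]'; python3 -c "
from h import *
st()
M=T(); np.save('M4.npy',M)
for n in ('wrist','scene'): cv2.imwrite(f'pics/{n}4.png',ctrl.read_camera(n)[:,:,::-1])
"
```

```text
time: 5.1
eef_pos: [0.5943, -0.1063, 0.0835]
tcp_rot: [0.976, 0.17, -0.027, -0.133]
contact_force: [-0.3, 0.3, -2.1]
opening: 0.335
t 5.1 p [ 0.5943 -0.1063  0.0835] yaw 19.86 zax [-0.0972  0.2506 -0.9632] F [-0.27  0.3  -2.11] op 0.335 q [-0.42  0.38  1.77  0.2   1.2  -0.86]
```

View pics/wrist4.png

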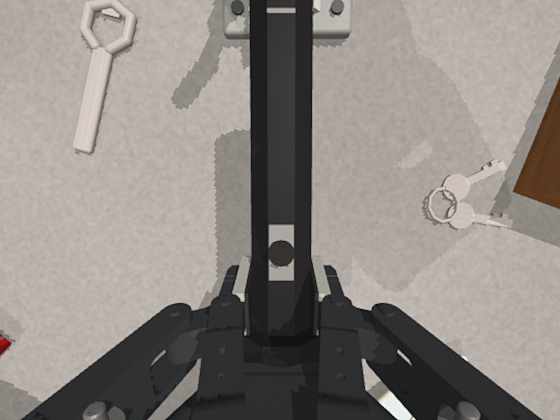

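View pics/scene4.png

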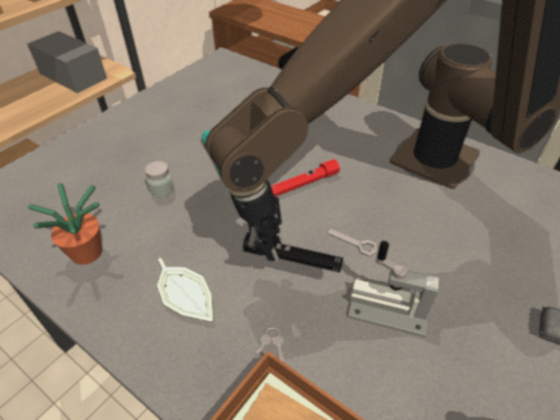

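```bash
python3 -c "
from h import *
crop('pics/wrist4.png','pics/w4c.png',190,0,200,60,4)
crop('pics/wrist4.png','pics/w4d.png',230,220,110,140,4)
crop('pics/scene4.png','pics/s4c.png',230,210,140,90,5)"
```

```text
(no output)
```

View pics/w4c.png

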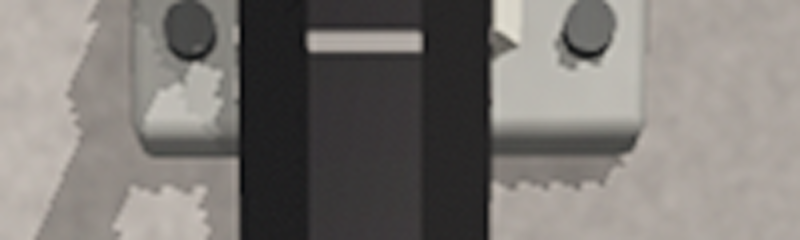

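View pics/s4c.png

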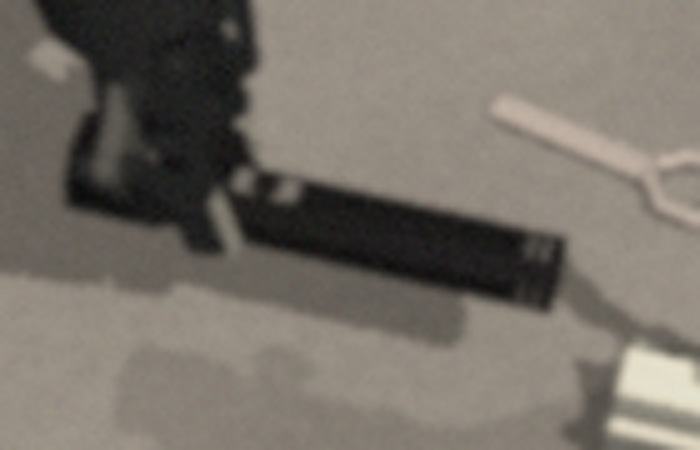

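View pics/w4d.png

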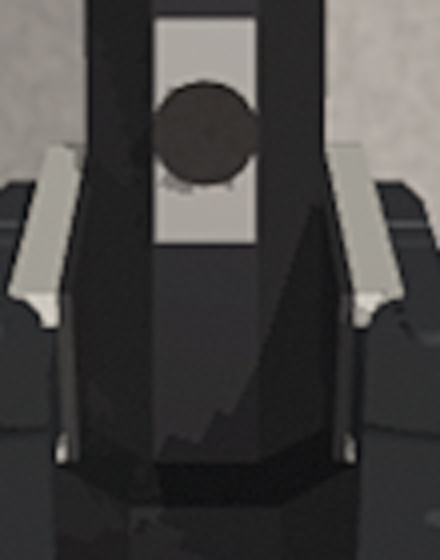

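```bash
python3 - <<'E'
from h import *
M=np.load('M4.npy')
def px(c,s,o): return [(c[0]+.5)/s-.5+o[0],(c[1]+.5)/s-.5+o[1]]
w=lambda x,y:px((x,y),4,(190,0))
P=[at('wrist',*w(x,y),.012,M) for x,y in ((133,115),(645,115),(190,28),(590,25),(138,128),(642,128))]
for p in P: print(p)
a=P[1]-P[0]; print("width",np.linalg.norm(a),"stand y dir",np.degrees(np.arctan2(*a[1::-1])))
a=P[3]-P[2]; print("screws",np.linalg.norm(a),np.degrees(np.arctan2(*a[1::-1])))
o=np.array([.5138,.1224]);
for yw in (109.5,110,110.5):
    X=np.array([np.cos(np.radians(yw)),np.sin(np.radians(yw))]);Y=np.array([-X[1],X[0]])
    for p in ((P[0]+P[1])/2,(P[2]+P[3])/2): print(yw,(p[:2]-o)@X,(p[:2]-o)@Y)
E
```

```text
[0.49523421 0.03638435 0.012     ]
[0.58774985 0.06934188 0.012     ]
[0.5002647  0.05519777 0.012     ]
[0.57203521 0.08130556 0.012     ]
[0.49693025 0.03443097 0.012     ]
[0.58805855 0.06690232 0.012     ]
width 0.09821070045431851 stand y dir 19.607796029904037
screws 0.07637160996431969 19.989744344118822
109.5 -0.0747921417098535 -0.002891763798824675
109.5 -0.05850303668094655 -0.002992912332882066
110 -0.0748145289337165 -0.002238977409689636
110 -0.05852692682028949 -0.002482269545592282
110.5 -0.07483121874154494 -0.0015860205137562915
110.5 -0.05854635990755885 -0.0019714377238660985
```

```bash
cat >> h.py <<'E'
O=np.array([.5159,.1232]); YW=109.8
SX=np.array([np.cos(np.radians(YW)),np.sin(np.radians(YW))]); SY=np.array([-SX[1],SX[0]])
def sp(x,y,z): return np.r_[O+x*SX+y*SY,z]
def sq():
    p=T()[:3,3]; print("stand TCP",np.round([(p[:2]-O)@SX,(p[:2]-O)@SY,p[2]],4))
E
python3 -c "
from h import *
st();sq(); go(sp(-.23,0,.0425),19.8,15)"
```

```text
t 5.2 p [ 0.5945 -0.1066  0.0843] yaw 19.89 zax [-0.0963  0.2502 -0.9634] F [-0.22 -0.86 -2.36] op 0.329 q [-0.42  0.38  1.77  0.2   1.2  -0.86]
stand TCP [-0.2429  0.0039  0.0843]
xyz [ 0.0041 -0.0012  0.0437] dr [-0.0095  0.0058  0.0001] rows>= 1.1
```

```bash
python3 -m jog '[{"grip":1,"xyz":[0.004,-0.001,0.02],"dr":[-0.0095,0.0058,0]},{"grip":1,"xyz":[0.004,-0.001,0.0437],"dr":[-0.0095,0.0058,0]},{"grip":1,"xyz":[0.004,-0.001,0.0437],"dr":[-0.0095,0.0058,0]},{"grip":1,"xyz":[0.004,-0.001,0.0437],"dr":[-0.0095,0.0058,0]},{"grip":1,"xyz":[0.004,-0.001,0.0437],"dr":[-0.0095,0.0058,0]},{"grip":1,"xyz":[0.004,-0.001,0.0437],"dr":[-0.0095,0.0058,0]}]'; python3 -c "
from h import *
st();sq()
M=T(); np.save('M5.npy',M)
for n in ('wrist','scene'): cv2.imwrite(f'pics/{n}5.png',ctrl.read_camera(n)[:,:,::-1])
crop('pics/wrist5.png','pics/w5c.png',190,0,200,100,4)
crop('pics/scene5.png','pics/s5c.png',300,230,150,110,5)
go(sp(-.23,0,.0425),19.8,15)
"
```

```text
time: 5.7
eef_pos: [0.5957, -0.0944, 0.0449]
tcp_rot: [0.977, 0.171, -0.021, -0.127]
contact_force: [0.9, -0.1, -2.3]
opening: 0.335
t 5.7 p [ 0.5957 -0.0944  0.0449] yaw 19.88 zax [-0.0842  0.2419 -0.9667] F [ 0.89 -0.13 -2.29] op 0.335 q [-0.41  0.42  1.79  0.21  1.12 -0.86]
stand TCP [-0.2317 -0.0013  0.0449]
xyz [-0.0013 -0.001   0.0026] dr [ 0.0028 -0.0026  0.0023] rows>= 0.1
```

View pics/w5c.png

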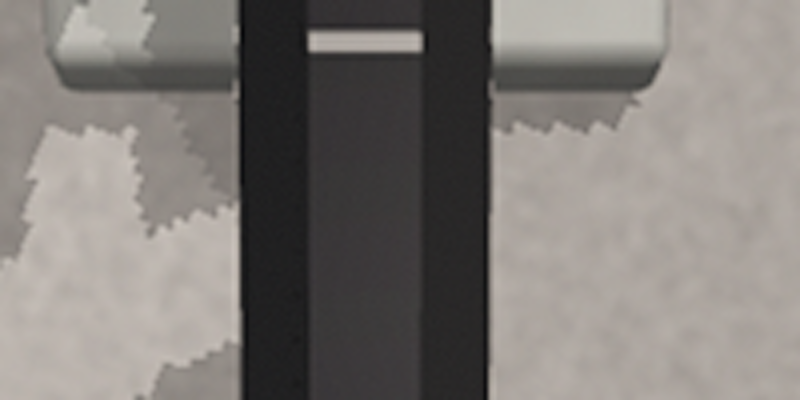

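View pics/s5c.png

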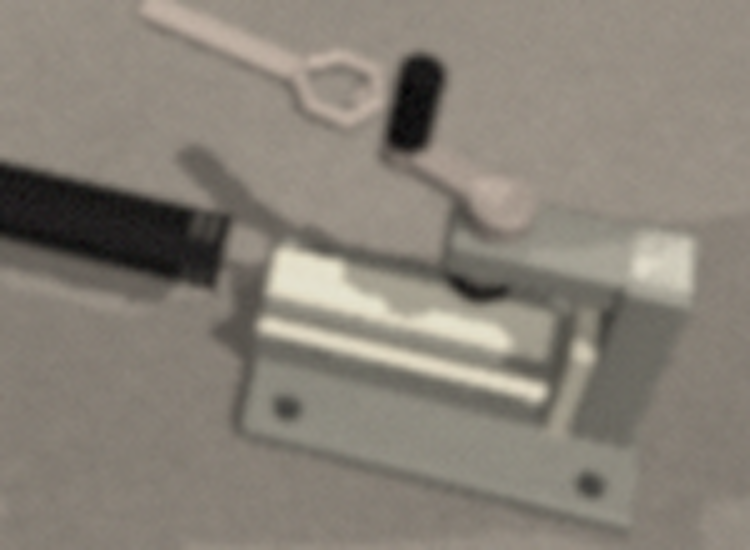

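```bash
python3 - <<'E'
from h import *
M=np.load('M5.npy')
def px(c,s,o): return [(c[0]+.5)/s-.5+o[0],(c[1]+.5)/s-.5+o[1]]
w=lambda x,y:px((x,y),4,(190,0))
P=[at('wrist',*w(x,y),.012,M) for x,y in ((47,25),(668,25),(52,52),(664,52))]
for p in P: print((p[:2]-O)@SX,(p[:2]-O)@SY)
E
```

```text
-0.07300628236243416 0.048325231981383485
-0.07277629343463582 -0.04933254566098474
-0.0770506222281877 0.04761863377885866
-0.07682804429726259 -0.04878635538225541
```

```bash
python3 -c "
from h import *
st();sq();go(sp(-.10,-.0005,.0425),19.8,15)"
```

```text
t 5.8 p [ 0.5956 -0.0943  0.0448] yaw 19.89 zax [-0.0843  0.2419 -0.9666] F [ 0.52  0.09 -1.9 ] op 0.336 q [-0.41  0.42  1.79  0.21  1.12 -0.86]
stand TCP [-0.2316 -0.0013  0.0448]
xyz [-0.0006 -0.1266  0.0359] dr [ 0.0028 -0.0026  0.0023] rows>= 3.2
```

```bash
python3 -m jog '[{"grip":1,"xyz":[-0.0007,-0.001,0.002],"dr":[0.0028,-0.0026,0.0023]},{"grip":1,"xyz":[-0.0007,-0.016,0.0065],"dr":[0.0028,-0.0026,0.0023]},{"grip":1,"xyz":[-0.0007,-0.031,0.0105],"dr":[0.0028,-0.0026,0.0023]},{"grip":1,"xyz":[-0.0007,-0.046,0.0145],"dr":[0.0028,-0.0026,0.0023]},{"grip":1,"xyz":[-0.0007,-0.061,0.0185],"dr":[0.0028,-0.0026,0.0023]},{"grip":1,"xyz":[-0.0007,-0.061,0.0185],"dr":[0.0028,-0.0026,0.0023]},{"grip":1,"xyz":[-0.0007,-0.061,0.0185],"dr":[0.0028,-0.0026,0.0023]}]'; python3 -c "
from h import *
st();sq()
M=T(); np.save('M6.npy',M)
for n in ('wrist','scene'): cv2.imwrite(f'pics/{n}6.png',ctrl.read_camera(n)[:,:,::-1])
crop('pics/scene6.png','pics/s6c.png',300,230,150,110,5)
go(sp(-.10,-.0005,.0425),19.8,15)
"
```

```text
time: 6.38
eef_pos: [0.5713, -0.0321, 0.041]
tcp_rot: [0.976, 0.172, -0.024, -0.129]
contact_force: [0.0, -0.1, -2.4]
opening: 0.334
t 6.38 p [ 0.5713 -0.0321  0.041 ] yaw 19.97 zax [-0.0915  0.2443 -0.9654] F [ 0.03 -0.11 -2.35] op 0.334 q [-0.32  0.36  1.88  0.23  1.08 -0.8 ]
stand TCP [-0.1649  0.0005  0.041 ]
xyz [ 0.0006 -0.0646  0.0162] dr [-0.0012  0.0019  0.0009] rows>= 1.6
```

View pics/wrist6.png

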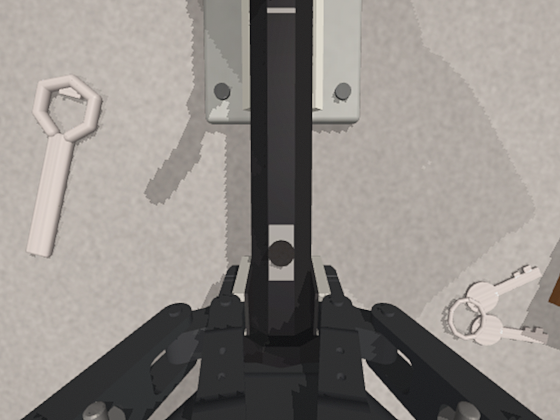

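View pics/s6c.png

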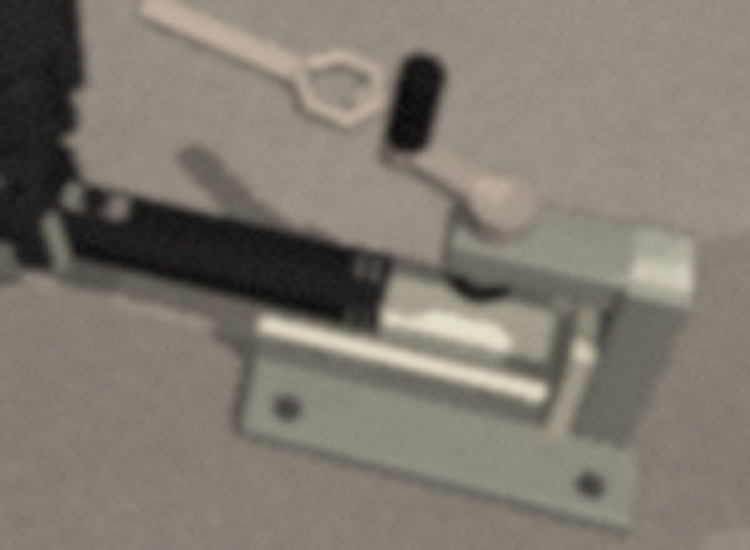

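```bash
python3 -m jog '[{"grip":1,"xyz":[0.0006,-0.015,0.003],"dr":[-0.0012,0.0019,0.0009]},{"grip":1,"xyz":[0.0006,-0.030,0.007],"dr":[-0.0012,0.0019,0.0009]},{"grip":1,"xyz":[0.0006,-0.045,0.011],"dr":[-0.0012,0.0019,0.0009]},{"grip":1,"xyz":[0.0006,-0.060,0.015],"dr":[-0.0012,0.0019,0.0009]},{"grip":1,"xyz":[0.0006,-0.060,0.015],"dr":[-0.0012,0.0019,0.0009]},{"grip":1,"xyz":[0.0006,-0.060,0.015],"dr":[-0.0012,0.0019,0.0009]}]'; python3 -c "
from h import *
st();sq()
M=T(); np.save('M7.npy',M)
for n in ('wrist','scene'): cv2.imwrite(f'pics/{n}7.png',ctrl.read_camera(n)[:,:,::-1])
crop('pics/scene7.png','pics/s7c.png',300,230,150,110,5)
go(sp(-.095,-.0005,.041),19.8,15)
go(sp(-.095,-.0005,.035),19.8,15)
"
```

```text
time: 6.98
eef_pos: [0.5508, 0.026, 0.042]
tcp_rot: [0.977, 0.171, -0.023, -0.129]
contact_force: [-0.5, 0.9, -2.5]
opening: 0.33
t 6.98 p [0.5508 0.026  0.042 ] yaw 19.88 zax [-0.0894  0.2439 -0.9657] F [-0.55  0.89 -2.53] op 0.33 q [-0.24  0.31  1.95  0.25  1.05 -0.73]
stand TCP [-1.033e-01  1.000e-04  4.200e-02]
xyz [ 0.     -0.0092  0.0039] dr [-0.0002  0.0001 -0.0003] rows>= 0.2
xyz [ 0.     -0.0076  0.0097] dr [-0.0002  0.0001 -0.0003] rows>= 0.3
```

View pics/wrist7.png

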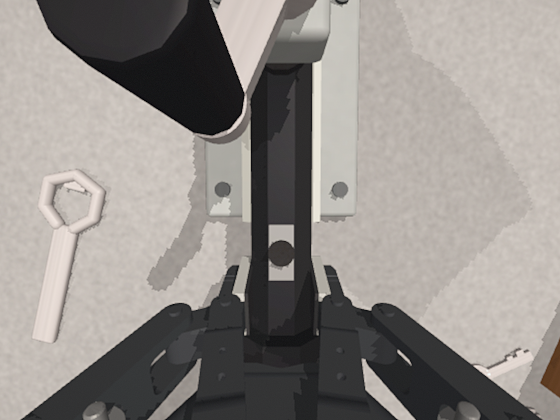

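View pics/s7c.png

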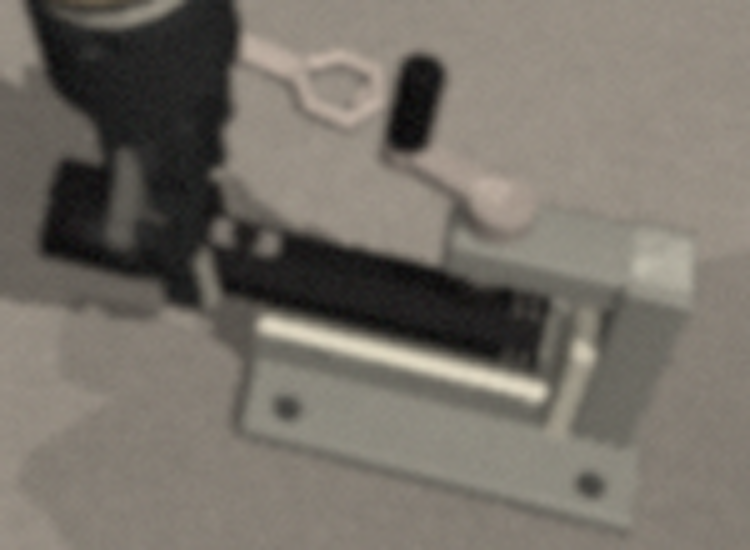

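```bash
python3 -m jog '[{"grip":1,"xyz":[0,-0.002,0.001],"dr":[0,0,0]},{"grip":1,"xyz":[0,-0.0045,0.003],"dr":[0,0,0]},{"grip":1,"xyz":[0,-0.0045,0.003],"dr":[0,0,0]},{"grip":1,"xyz":[0,-0.0045,0.003],"dr":[0,0,0]}]'; python3 -c "
from h import *
st();sq()"
python3 -m jog '[{"grip":1,"xyz":[0,-0.0015,0.0005],"dr":[0,0,0]},{"grip":1,"xyz":[0,-0.002,0.0005],"dr":[0,0,0]},{"grip":1,"xyz":[0,-0.002,0.0005],"dr":[0,0,0]},{"grip":1,"xyz":[0,-0.002,0.0005],"dr":[0,0,0]}]'; python3 -c "
from h import *
st();sq()"
```

```text
time: 7.42
eef_pos: [0.5498, 0.0293, 0.0403]
tcp_rot: [0.977, 0.17, -0.023, -0.129]
contact_force: [0.4, 0.7, -2.4]
opening: 0.336
t 7.42 p [0.5498 0.0293 0.0403] yaw 19.74 zax [-0.0886  0.2442 -0.9657] F [ 0.4   0.74 -2.37] op 0.336 q [-0.23  0.31  1.95  0.25  1.04 -0.72]
stand TCP [-0.0999 -0.0001  0.0403]
time: 7.75
eef_pos: [0.5493, 0.0313, 0.0405]
tcp_rot: [0.977, 0.17, -0.023, -0.129]
contact_force: [0.7, -0.0, -1.3]
opening: 0.335
t 7.75 p [0.5493 0.0313 0.0405] yaw 19.76 zax [-0.0882  0.2441 -0.9657] F [ 0.71 -0.02 -1.26] op 0.335 q [-0.23  0.31  1.95  0.26  1.04 -0.72]
stand TCP [-0.0978 -0.0003  0.0405]
```

```bash
python3 -m jog '[{"grip":1,"xyz":[0,-0.0015,0.0005],"dr":[0,0,0]},{"grip":1,"xyz":[0,-0.002,0.001],"dr":[0,0,0]},{"grip":1,"xyz":[0,-0.002,0.001],"dr":[0,0,0]},{"grip":1,"xyz":[0,-0.002,0.001],"dr":[0,0,0]}]'; python3 -c "
from h import *
st();sq()"
python3 -m jog '[{"grip":1,"xyz":[0,-0.0010,0.0003],"dr":[0,0,0]},{"grip":1,"xyz":[0,-0.0015,0.0005],"dr":[0,0,0]},{"grip":1,"xyz":[0,-0.0015,0.0005],"dr":[0,0,0]},{"grip":1,"xyz":[0,-0.0015,0.0005],"dr":[0,0,0]}]'; python3 -c "
from h import *
st();sq()"
```

```text
time: 8.08
eef_pos: [0.5484, 0.0334, 0.04]
tcp_rot: [0.977, 0.17, -0.023, -0.129]
contact_force: [1.6, 0.2, -2.6]
opening: 0.338
t 8.08 p [0.5484 0.0334 0.04  ] yaw 19.76 zax [-0.0884  0.2442 -0.9657] F [ 1.64  0.24 -2.64] op 0.338 q [-0.23  0.31  1.95  0.26  1.04 -0.72]
stand TCP [-0.0955 -0.0002  0.04  ]
time: 8.42
eef_pos: [0.548, 0.0349, 0.04]
tcp_rot: [0.977, 0.17, -0.023, -0.129]
contact_force: [1.0, -0.1, -1.8]
opening: 0.335
t 8.42 p [0.548  0.0349 0.04  ] yaw 19.76 zax [-0.0883  0.2442 -0.9657] F [ 1.05 -0.11 -1.77] op 0.335 q [-0.22  0.31  1.96  0.26  1.04 -0.72]
stand TCP [-0.094  -0.0003  0.04  ]
```

```bash
for i in 1 ; do python3 -m jog '[{"grip":1,"xyz":[0,-0.0010,0.0003],"dr":[0,0,0]},{"grip":1,"xyz":[0,-0.0015,0.0005],"dr":[0,0,0]},{"grip":1,"xyz":[0,-0.0015,0.0005],"dr":[0,0,0]},{"grip":1,"xyz":[0,-0.0015,0.0005],"dr":[0,0,0]}]'; done; python3 -c "
from h import *
st();sq()"
python3 -m jog '[{"grip":1,"xyz":[0,-0.0010,0.0003],"dr":[0,0,0]},{"grip":1,"xyz":[0,-0.0015,0.0005],"dr":[0,0,0]},{"grip":1,"xyz":[0,-0.0015,0.0005],"dr":[0,0,0]},{"grip":1,"xyz":[0,-0.0015,0.0005],"dr":[0,0,0]}]'; python3 -c "
from h import *
st();sq()
cv2.imwrite('pics/scene8.png',ctrl.read_camera('scene')[:,:,::-1])
crop('pics/scene8.png','pics/s8c.png',360,260,90,80,8)"
```

```text
time: 8.75
eef_pos: [0.5483, 0.035, 0.0402]
tcp_rot: [0.977, 0.171, -0.022, -0.127]
contact_force: [1.5, -5.1, -3.1]
opening: 0.335
t 8.75 p [0.5483 0.035  0.0402] yaw 19.8 zax [-0.0864  0.2414 -0.9666] F [ 1.54 -5.08 -3.13] op 0.335 q [-0.22  0.31  1.96  0.25  1.03 -0.72]
stand TCP [-0.094  -0.0006  0.0402]
time: 9.08
eef_pos: [0.5485, 0.0351, 0.0404]
tcp_rot: [0.977, 0.171, -0.021, -0.126]
contact_force: [1.5, -8.8, -1.6]
opening: 0.336
t 9.08 p [0.5485 0.0351 0.0404] yaw 19.84 zax [-0.0846  0.2386 -0.9674] F [ 1.46 -8.81 -1.56] op 0.336 q [-0.22  0.31  1.96  0.25  1.03 -0.71]
stand TCP [-0.0939 -0.0008  0.0404]
```

View pics/s8c.png

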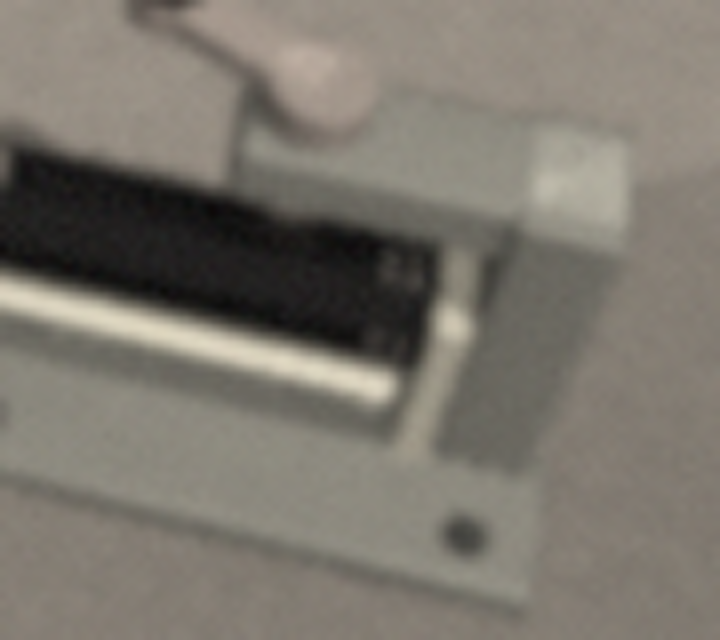

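```bash
python3 -m jog '[{"grip":1,"xyz":[0,0.0016,0.001],"dr":[0,0,0]},{"grip":1,"xyz":[0,0.0022,0.003],"dr":[0,0,0]},{"grip":1,"xyz":[0,0.0026,0.0042],"dr":[0,0,0]},{"grip":1,"xyz":[0,0.0026,0.0042],"dr":[0,0,0]}]';  python3 -c "
from h import *
st();sq()"
python3 -m jog '[{"grip":1,"xyz":[0,0.0003,0.001],"dr":[0,0,0]},{"grip":1,"xyz":[0,0.0003,0.001],"dr":[0,0,0]},{"grip":1,"xyz":[0,0.0003,0.001],"dr":[0,0,0]}]'; python3 -c "
from h import *
st();sq();go(sp(-.094,-.0005,.0348),19.8,15)"
```

```text
time: 9.47
eef_pos: [0.5487, 0.0351, 0.0361]
tcp_rot: [0.977, 0.17, -0.022, -0.128]
contact_force: [1.2, -6.1, 0.3]
opening: 0.334
t 9.47 p [0.5487 0.0351 0.0361] yaw 19.76 zax [-0.0857  0.2423 -0.9664] F [ 1.24 -6.06  0.25] op 0.334 q [-0.22  0.31  1.96  0.26  1.03 -0.72]
stand TCP [-0.094  -0.0011  0.0361]
time: 9.72
eef_pos: [0.5488, 0.0352, 0.036]
tcp_rot: [0.977, 0.17, -0.022, -0.128]
contact_force: [-1.6, -6.2, 5.9]
opening: 0.336
t 9.72 p [0.5488 0.0352 0.036 ] yaw 19.79 zax [-0.0863  0.2426 -0.9663] F [-1.59 -6.23  5.85] op 0.336 q [-0.22  0.32  1.96  0.26  1.03 -0.72]
stand TCP [-0.094  -0.0011  0.036 ]
xyz [-0.0006  0.0003  0.0011] dr [ 0.0014 -0.0009  0.0001] rows>= 0.0
```

```bash
python3 -m jog '[{"grip":1,"xyz":[0.0,0.0003,0.001],"dr":[0,0,0]},{"grip":1,"xyz":[0.0,0.0003,0.001],"dr":[0,0,0]},{"grip":1,"xyz":[0.0,0.0003,0.001],"dr":[0,0,0]}]'; python3 -c "
from h import *
st();sq()
for n in ('wrist','scene'): cv2.imwrite(f'pics/{n}9.png',ctrl.read_camera(n)[:,:,::-1])
crop('pics/scene9.png','pics/s9c.png',330,250,120,90,6)"
```

```text
time: 9.97
eef_pos: [0.5488, 0.0352, 0.036]
tcp_rot: [0.977, 0.171, -0.022, -0.128]
contact_force: [-2.9, -7.0, 10.4]
opening: 0.337
t 9.97 p [0.5488 0.0352 0.036 ] yaw 19.81 zax [-0.087   0.243  -0.9661] F [-2.89 -7.04 10.41] op 0.337 q [-0.22  0.32  1.96  0.26  1.03 -0.72]
stand TCP [-0.094  -0.0011  0.036 ]
```

View pics/s9c.png

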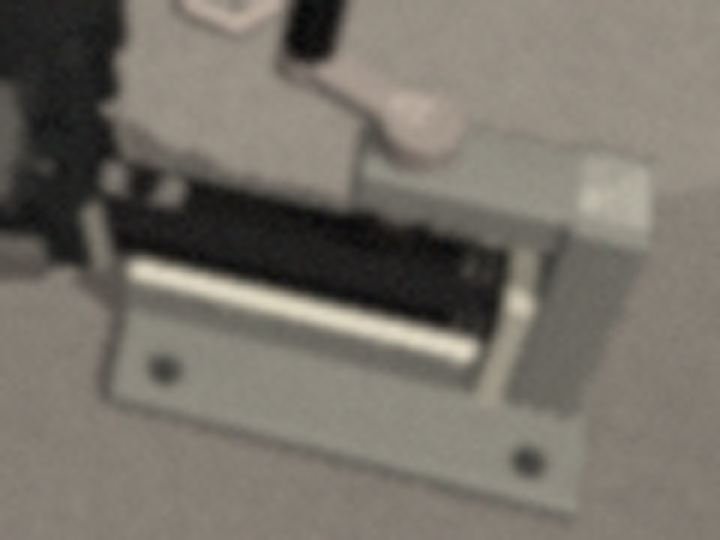

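View pics/wrist9.png

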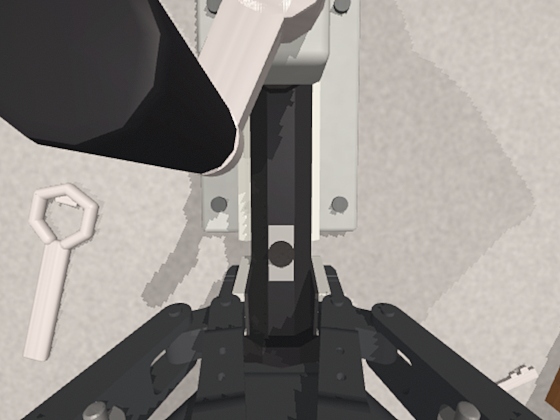

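```bash
python3 -m jog '[{"grip":0.3,"xyz":[0,0,0],"dr":[0,0,0]},{"grip":0.3,"xyz":[0,0,0],"dr":[0,0,0]},{"grip":0.3,"xyz":[0,0,0],"dr":[0,0,0]},{"grip":0.3,"xyz":[0,0,0],"dr":[0,0,0]},{"grip":0.3,"xyz":[0,0,-0.02],"dr":[0,0,0]},{"grip":0.3,"xyz":[0,0,-0.04],"dr":[0,0,0]},{"grip":0.3,"xyz":[0,0.0,-0.075],"dr":[0,0,0]},{"grip":0.3,"xyz":[0,0.0,-0.115],"dr":[0,0,0]},{"grip":0.3,"xyz":[0,0.0,-0.15],"dr":[0,0,0]},{"grip":0.3,"xyz":[0,0.0,-0.15],"dr":[0,0,0]},{"grip":0.3,"xyz":[0,0.0,-0.15],"dr":[0,0,0]}]' 30; python3 -c "
from h import *
st();sq()
np.save('M10.npy',T())
for n in ('wrist','scene','top'): cv2.imwrite(f'pics/{n}10.png',ctrl.read_camera(n)[:,:,::-1])
crop('pics/scene10.png','pics/s10c.png',310,230,140,110,5)
crop('pics/top10.png','pics/t10c.png',140,180,120,90,6)"
```

```text
time: 10.98
eef_pos: [0.5624, -0.0007, 0.1806]
tcp_rot: [0.977, 0.17, -0.02, -0.128]
contact_force: [0.5, 0.6, -0.8]
opening: 0.698
t 10.98 p [ 0.5624 -0.0007  0.1806] yaw 19.73 zax [-0.0828  0.2431 -0.9665] F [ 0.48  0.58 -0.75] op 0.698 q [-0.28  0.15  1.85  0.22  1.3  -0.7 ]
stand TCP [-0.1323 -0.0018  0.1806]
```

View pics/s10c.png

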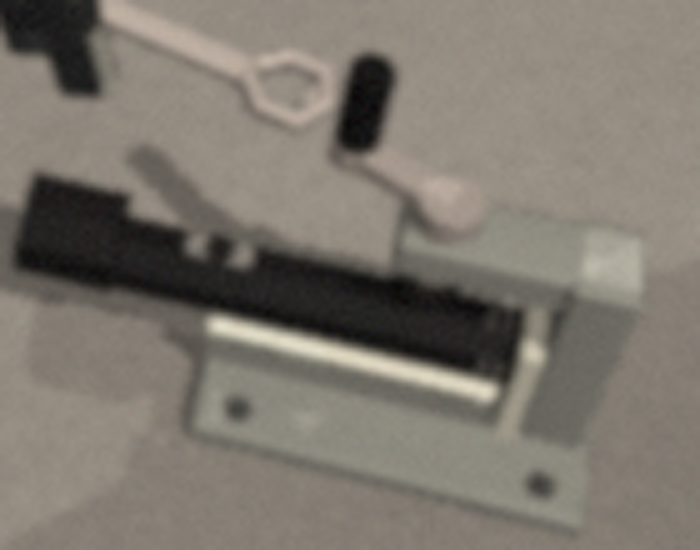

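View pics/wrist10.png

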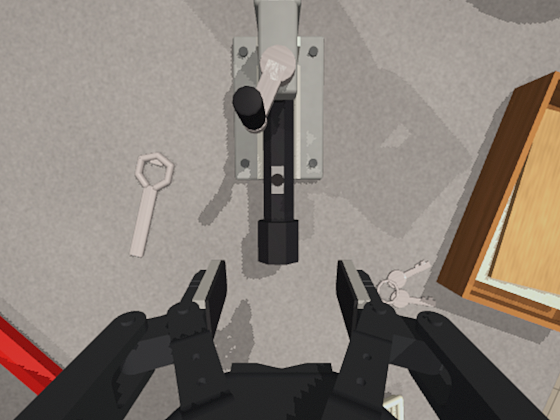

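View pics/t10c.png

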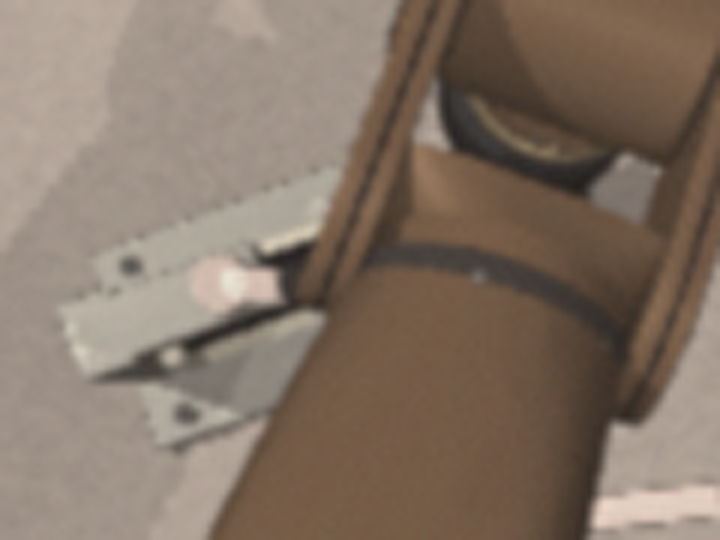

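```bash
python3 - <<'E'
from h import *
crop('pics/wrist10.png','pics/w10c.png',220,20,120,110,6)
M=np.load('M10.npy')
S=[at('wrist',u,v,.012,M) for u,v in ((243,52),(313,51),(244,163),(313,163))]
for p in S: print(np.round(p,4))
print(np.mean(S,0), 'ax', np.degrees(np.arctan2(*((S[0]+S[1]-S[2]-S[3])[1::-1]))))
E
```

```text
[0.4597 0.1666 0.012 ]
[0.5309 0.1934 0.012 ]
[0.4999 0.054  0.012 ]
[0.5726 0.0801 0.012 ]
[0.51578854 0.12352265 0.012     ] ax 109.93343671140649
```

View pics/w10c.png

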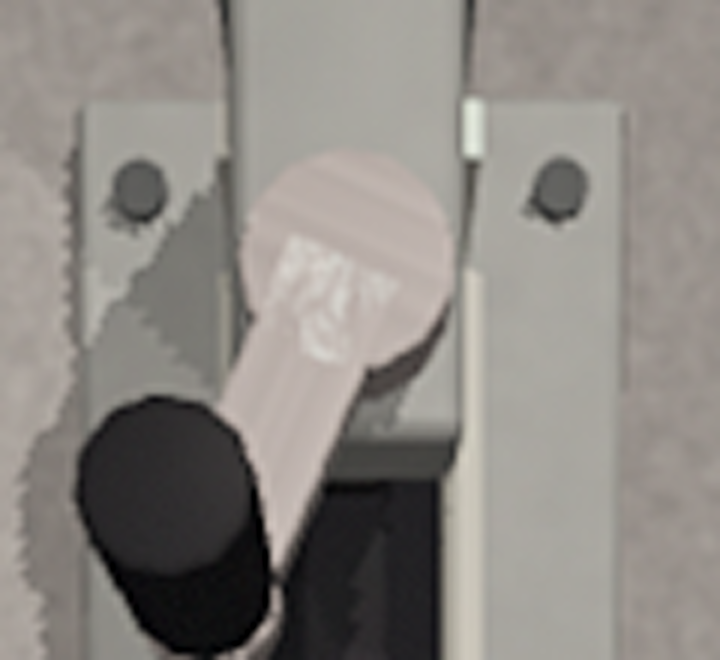

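```bash
python3 - <<'E'
from h import *
M=np.load('M10.npy')
def px(c,s,o): return [(c[0]+.5)/s-.5+o[0],(c[1]+.5)/s-.5+o[1]]
h=at('wrist',*px((347,258),6,(220,20)),.128,M);k=at('wrist',*px((165,486),6,(220,20)),.1705,M)
print(h,k,np.linalg.norm((h-k)[:2]))
for c in (O,h[:2]):
    d=k[:2]-c; x,y=d@SX,d@SY; print(x,y,np.hypot(x,y),np.arctan2(y,-x))
go([k[0],k[1],.25],19.8,0)
E
```

```text
[0.5158756  0.12358558 0.128     ] [0.51300144 0.08156315 0.1705    ] 0.042120603147860244
-0.03819345883041485 0.01683117936612255 0.04173761967679977 0.4150783208079098
-0.038564505810391364 0.016938834113947303 0.042120603147860244 0.4138647628020353
xyz [-0.0164 -0.1082 -0.0474] dr [-0.2651  0.0036 -0.0009] rows>= 2.9
```

```bash
python3 -m jog '[{"grip":0.4,"xyz":[-0.004,0,-0.03],"dr":[-0.1,0,0]},{"grip":0.4,"xyz":[-0.0164,-0.04,-0.0474],"dr":[-0.2,0,0]},{"grip":0.4,"xyz":[-0.0164,-0.08,-0.0474],"dr":[-0.265,0.0036,-0.0009]},{"grip":0.4,"xyz":[-0.0164,-0.108,-0.0474],"dr":[-0.265,0.0036,-0.0009]},{"grip":0.4,"xyz":[-0.0164,-0.108,-0.0474],"dr":[-0.265,0.0036,-0.0009]},{"grip":0.4,"xyz":[-0.0164,-0.108,-0.0474],"dr":[-0.265,0.0036,-0.0009]},{"grip":0.4,"xyz":[-0.0164,-0.108,-0.0474],"dr":[-0.265,0.0036,-0.0009]}]'; python3 -c "
from h import *
st()
M=T()
cv2.imwrite('pics/wrist11.png',ctrl.read_camera('wrist')[:,:,::-1])
np.save('M11.npy',M)
print(proj('wrist',[.513,.0816,.1705],M))
go([.513,.0816,.19],19.8)
go([.513,.0816,.1365],19.8)"
```

```text
time: 11.72
eef_pos: [0.5134, 0.0809, 0.2497]
tcp_rot: [0.985, 0.172, 0.0, 0.001]
contact_force: [0.4, -0.2, -0.8]
opening: 0.599
t 11.72 p [0.5134 0.0809 0.2497] yaw 19.82 zax [ 3.0e-04 -1.4e-03 -1.0e+00] F [ 0.4  -0.19 -0.75] op 0.599 q [-0.04 -0.07  1.93 -0.    1.28 -0.38]
[280.34550168 217.12111988]
xyz [-0.0002 -0.0015  0.0597] dr [ 0.0013  0.0002 -0.0008] rows>= 1.4
xyz [-1.000e-04 -1.600e-03  1.132e-01] dr [ 0.0013  0.0002 -0.0008] rows>= 2.7
```

View pics/wrist11.png

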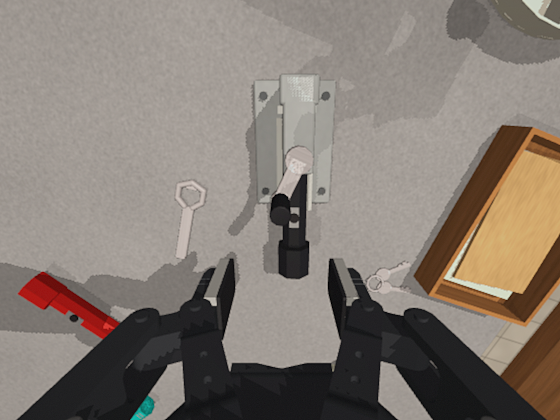

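```bash
python3 -m jog '[{"grip":0.4,"xyz":[0,-0.0015,0.03],"dr":[0.001,0,0]},{"grip":0.4,"xyz":[0,-0.0015,0.06],"dr":[0.001,0,0]},{"grip":0.4,"xyz":[0,-0.0015,0.085],"dr":[0.001,0,0]},{"grip":0.4,"xyz":[0,-0.0015,0.105],"dr":[0.001,0,0]},{"grip":0.4,"xyz":[0,-0.0015,0.113],"dr":[0.001,0,0]},{"grip":0.4,"xyz":[0,-0.0015,0.113],"dr":[0.001,0,0]}]'; python3 -c "
from h import *
st()
M=T()
cv2.imwrite('pics/wrist12.png',ctrl.read_camera('wrist')[:,:,::-1])
go([.513,.0816,.1365],19.8)"
```

```text
time: 12.27
eef_pos: [0.5122, 0.081, 0.135]
tcp_rot: [0.985, 0.171, -0.002, -0.0]
contact_force: [0.1, -0.3, -0.1]
opening: 0.596
t 12.27 p [0.5122 0.081  0.135 ] yaw 19.66 zax [-0.0041 -0.     -1.    ] F [ 0.06 -0.26 -0.15] op 0.596 q [-0.04  0.05  2.04 -0.    1.06 -0.38]
xyz [-0.0004 -0.0006  0.0007] dr [ 0.0001  0.0002 -0.002 ] rows>= 0.0
```

View pics/wrist12.png

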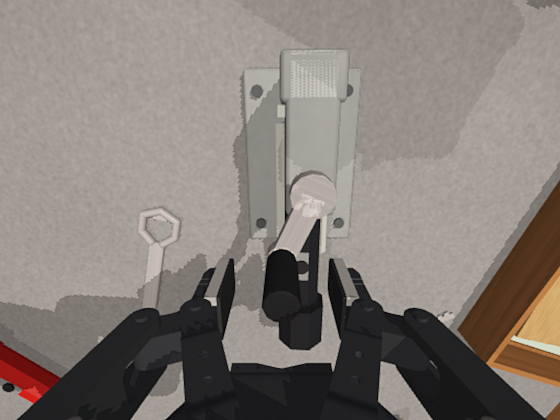

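Knob top at about (282,298), centred between the pads. Close on it.

```bash
python3 -m jog '[{"grip":1,"xyz":[0,-0.0006,0],"dr":[0,0,0]},{"grip":1,"xyz":[0,-0.0006,0],"dr":[0,0,0]},{"grip":1,"xyz":[0,-0.0006,0],"dr":[0,0,0]},{"grip":1,"xyz":[0,-0.0006,0],"dr":[0,0,0]},{"grip":1,"xyz":[0,-0.0006,0],"dr":[0,0,0]},{"grip":1,"xyz":[0,-0.0006,0],"dr":[0,0,0]},{"grip":1,"xyz":[0,-0.0006,0],"dr":[0,0,0]}]' 60; cat >> h.py <<'E'
AX=np.array([.5159,.1234])
def cr():
    p=T()[:2,3]-AX; x,y=p@SX,p@SY; F=ctrl.get_state()["contact_force"][:2]
    q=np.arctan2(y,-x)%(2*np.pi); t=np.sin(q)*SX+np.cos(q)*SY
    print("q",q.round(3),"r",np.hypot(x,y).round(4),"Ftan",(F@t).round(2))
    return q
def circ(q0,qs):
    for q in qs: print(round(q,2),np.round([-.042*(np.sin(q)-np.sin(q0)),.042*(np.cos(q)-np.cos(q0))],4))
E
python3 -c "
from h import *
st();q=cr();circ(q,q+.2*np.arange(1,10))"
```

```text
time: 12.9
eef_pos: [0.514, 0.0822, 0.1406]
tcp_rot: [0.985, 0.172, 0.002, 0.001]
contact_force: [-3.5, -2.4, 5.7]
opening: 0.188
t 12.9 p [0.514  0.0822 0.1406] yaw 19.82 zax [ 0.0036 -0.0019 -1.    ] F [-3.5  -2.37  5.66] op 0.188 q [-0.04  0.04  2.03 -0.    1.07 -0.38]
q 0.391 r 0.0413 Ftan 3.39
0.59 [-0.0074 -0.004 ]
0.79 [-0.0139 -0.0093]
0.99 [-0.0191 -0.0158]
1.19 [-0.023  -0.0233]
1.39 [-0.0253 -0.0313]
1.59 [-0.026  -0.0397]
1.79 [-0.025 -0.048]
1.99 [-0.0223 -0.056 ]
2.19 [-0.0182 -0.0632]
```

```bash
python3 -m jog '[{"grip":1,"xyz":[-0.003,-0.0016,-0.003],"dr":[0,0,0]},{"grip":1,"xyz":[-0.0074,-0.004,-0.003],"dr":[0,0,0]},{"grip":1,"xyz":[-0.0139,-0.0093,-0.003],"dr":[0,0,0]},{"grip":1,"xyz":[-0.0191,-0.0158,-0.003],"dr":[0,0,0]},{"grip":1,"xyz":[-0.0191,-0.0158,-0.003],"dr":[0,0,0]},{"grip":1,"xyz":[-0.0191,-0.0158,-0.003],"dr":[0,0,0]}]'; 
python3 -c "
from h import *
st();q=cr();cv2.imwrite('pics/wrist13.png',ctrl.read_camera('wrist')[:,:,::-1])"
```

```text
time: 13.4
eef_pos: [0.4899, 0.0907, 0.1408]
tcp_rot: [0.985, 0.172, 0.001, 0.001]
contact_force: [0.5, -4.0, -6.7]
opening: 0.191
t 13.4 p [0.4899 0.0907 0.1408] yaw 19.81 zax [ 0.0026 -0.0013 -1.    ] F [ 0.55 -3.99 -6.74] op 0.191 q [-0.02 -0.01  2.08 -0.    1.07 -0.37]
q 1.016 r 0.0418 Ftan -2.91
```

View pics/wrist13.png

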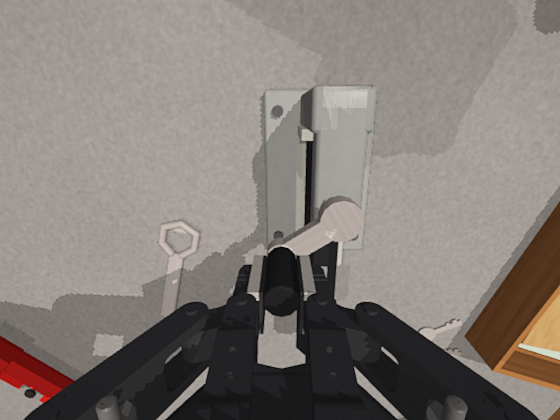

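```bash
python3 -c "
from h import *
circ(.99,.99+.2*np.arange(1,9))"
```

```text
1.19 [-0.0039 -0.0074]
1.39 [-0.0062 -0.0155]
1.59 [-0.0069 -0.0239]
1.79 [-0.0059 -0.0322]
1.99 [-0.0033 -0.0401]
2.19 [ 0.0009 -0.0474]
2.39 [ 0.0064 -0.0537]
2.59 [ 0.0131 -0.0588]
```

```bash
python3 -m jog '[{"grip":1,"xyz":[-0.0039,-0.0074,0.0015],"dr":[0,0,0]},{"grip":1,"xyz":[-0.0062,-0.0155,0.0015],"dr":[0,0,0]},{"grip":1,"xyz":[-0.0069,-0.0239,0.0015],"dr":[0,0,0]},{"grip":1,"xyz":[-0.0059,-0.0322,0.0015],"dr":[0,0,0]},{"grip":1,"xyz":[-0.0033,-0.0401,0.0015],"dr":[0,0,0]},{"grip":1,"xyz":[0.0009,-0.0474,0.0015],"dr":[0,0,0]},{"grip":1,"xyz":[0.0064,-0.0537,0.0015],"dr":[0,0,0]},{"grip":1,"xyz":[0.0131,-0.0588,0.0015],"dr":[0,0,0]},{"grip":1,"xyz":[0.0131,-0.0588,0.0015],"dr":[0,0,0]},{"grip":1,"xyz":[0.0131,-0.0588,0.0015],"dr":[0,0,0]}]'; 
python3 -c "
from h import *
st();q=cr();circ(2.59,2.59+.2*np.arange(1,8))"
```

```text
time: 14.28
eef_pos: [0.4831, 0.1514, 0.1407]
tcp_rot: [0.985, 0.172, 0.002, -0.0]
contact_force: [-0.8, -2.1, 0.7]
opening: 0.194
t 14.28 p [0.4831 0.1514 0.1407] yaw 19.79 zax [ 3.2e-03  8.0e-04 -1.0e+00] F [-0.76 -2.07  0.68] op 0.194 q [ 0.1   0.01  2.07  0.    1.07 -0.24]
q 2.623 r 0.0431 Ftan -2.07
2.79 [ 0.0075 -0.0037]
2.99 [ 0.0157 -0.0057]
3.19 [ 0.024  -0.0062]
3.39 [ 0.0323 -0.0049]
3.59 [ 0.0402 -0.0021]
3.79 [0.0474 0.0023]
3.99 [0.0535 0.008 ]
```

```bash
python3 -m jog '[{"grip":1,"xyz":[0.0075,-0.0037,0],"dr":[0,0,0]},{"grip":1,"xyz":[0.0157,-0.0057,0],"dr":[0,0,0]},{"grip":1,"xyz":[0.024,-0.0062,0],"dr":[0,0,0]},{"grip":1,"xyz":[0.0323,-0.0049,0],"dr":[0,0,0]},{"grip":1,"xyz":[0.0323,-0.0049,0],"dr":[0,0,0]},{"grip":1,"xyz":[0.0323,-0.0049,0],"dr":[0,0,0]}]'; 
python3 -c "
from h import *
st();q=cr();
for n in ('scene',): cv2.imwrite(f'pics/{n}14.png',ctrl.read_camera(n)[:,:,::-1])
crop('pics/scene14.png','pics/s14c.png',340,230,110,110,5)
circ(3.39,3.39+.1*np.arange(1,13))"
```

```text
time: 14.78
eef_pos: [0.512, 0.1661, 0.1407]
tcp_rot: [0.985, 0.172, 0.002, 0.0]
contact_force: [-2.5, -3.7, 1.3]
opening: 0.189
t 14.78 p [0.512  0.1661 0.1407] yaw 19.77 zax [ 3.7e-03 -3.0e-04 -1.0e+00] F [-2.5  -3.72  1.32] op 0.189 q [ 0.13  0.08  1.99 -0.    1.07 -0.22]
q 3.396 r 0.0429 Ftan -2.83
3.49 [0.004  0.0012]
3.59 [0.0079 0.0029]
3.69 [0.0116 0.0049]
3.79 [0.015  0.0072]
3.89 [0.0183 0.0099]
3.99 [0.0212 0.0129]
4.09 [0.0238 0.0162]
4.19 [0.0261 0.0198]
4.29 [0.028  0.0235]
4.39 [0.0295 0.0274]
4.49 [0.0306 0.0314]
4.59 [0.0314 0.0356]
```

View pics/s14c.png

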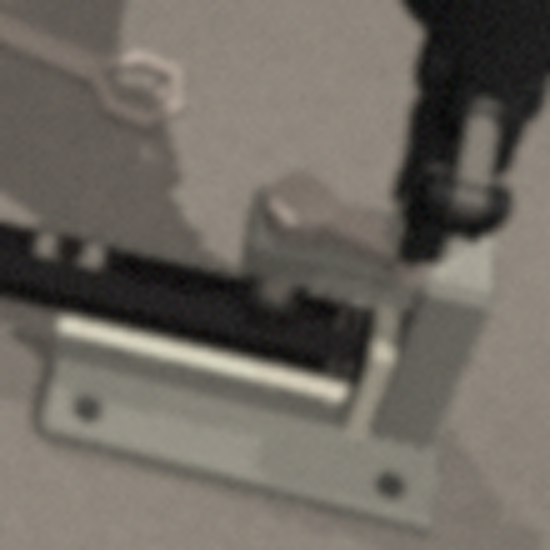

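```bash
python3 -m jog '[{"grip":1,"xyz":[0.004,0.0012,0],"dr":[0,0,0]},{"grip":1,"xyz":[0.0079,0.0029,0],"dr":[0,0,0]},{"grip":1,"xyz":[0.0116,0.0049,0],"dr":[0,0,0]}]'; 
python3 -c "
from h import *
q=cr();circ(3.69,3.69+.1*np.arange(1,9))"
python3 -m jog '[{"grip":1,"xyz":[0.0034,0.0023,0],"dr":[0,0,0]},{"grip":1,"xyz":[0.0067,0.005,0],"dr":[0,0,0]},{"grip":1,"xyz":[0.0096,0.008,0],"dr":[0,0,0]}]'; 
python3 -c "
from h import *
st();q=cr();circ(3.99,3.99+.1*np.arange(1,9))"
```

```text
time: 15.08
eef_pos: [0.5226, 0.1657, 0.1406]
tcp_rot: [0.985, 0.172, -0.001, 0.0]
contact_force: [-8.3, -3.6, 5.8]
opening: 0.194
q 3.645 r 0.0428 Ftan -7.62
3.79 [0.0035 0.0024]
3.89 [0.0067 0.0051]
3.99 [0.0096 0.0081]
4.09 [0.0122 0.0114]
4.19 [0.0145 0.0149]
4.29 [0.0164 0.0186]
4.39 [0.0179 0.0225]
4.49 [0.0191 0.0266]
time: 15.33
eef_pos: [0.5337, 0.162, 0.1405]
tcp_rot: [0.985, 0.172, -0.001, -0.001]
contact_force: [-9.8, -1.4, 5.7]
opening: 0.187
t 15.33 p [0.5337 0.162  0.1405] yaw 19.76 zax [-0.0032  0.0012 -1.    ] F [-9.83 -1.42  5.71] op 0.187 q [ 0.11  0.13  1.94  0.    1.08 -0.23]
q 3.92 r 0.0425 Ftan -8.33
4.09 [0.0026 0.0033]
4.19 [0.0049 0.0068]
4.29 [0.0068 0.0106]
4.39 [0.0083 0.0145]
4.49 [0.0095 0.0185]
4.59 [0.0102 0.0226]
4.69 [0.0105 0.0268]
4.79 [0.0104 0.031 ]
```

```bash
python3 -m jog '[{"grip":1,"xyz":[0.0026,0.0033,0],"dr":[0,0,0]},{"grip":1,"xyz":[0.0049,0.0068,0],"dr":[0,0,0]},{"grip":1,"xyz":[0.0068,0.0106,0],"dr":[0,0,0]}]'; 
python3 -c "
from h import *
st();q=cr()"
python3 -m jog '[{"grip":1,"xyz":[0.0007,0.0019,0],"dr":[0,0,0]},{"grip":1,"xyz":[0.0007,0.0019,0],"dr":[0,0,0]},{"grip":1,"xyz":[0.0007,0.0019,0],"dr":[0,0,0]}]'; 
python3 -c "
from h import *
st();q=cr()
cv2.imwrite('pics/wrist15.png',ctrl.read_camera('wrist')[:,:,::-1])"
```

```text
time: 15.58
eef_pos: [0.5434, 0.1555, 0.1405]
tcp_rot: [0.985, 0.171, -0.002, -0.002]
contact_force: [-9.2, 3.2, 6.6]
opening: 0.19
t 15.58 p [0.5434 0.1555 0.1405] yaw 19.74 zax [-0.0038  0.0038 -1.    ] F [-9.19  3.22  6.59] op 0.19 q [ 0.1   0.14  1.92  0.    1.08 -0.25]
q 4.196 r 0.0422 Ftan -9.07
time: 15.83
eef_pos: [0.545, 0.1539, 0.1405]
tcp_rot: [0.985, 0.171, -0.001, -0.002]
contact_force: [-9.7, 1.7, 5.9]
opening: 0.192
t 15.83 p [0.545  0.1539 0.1405] yaw 19.74 zax [-0.0024  0.0036 -1.    ] F [-9.74  1.71  5.88] op 0.192 q [ 0.09  0.14  1.92  0.    1.08 -0.25]
q 4.248 r 0.0421 Ftan -8.23
```

View pics/wrist15.png

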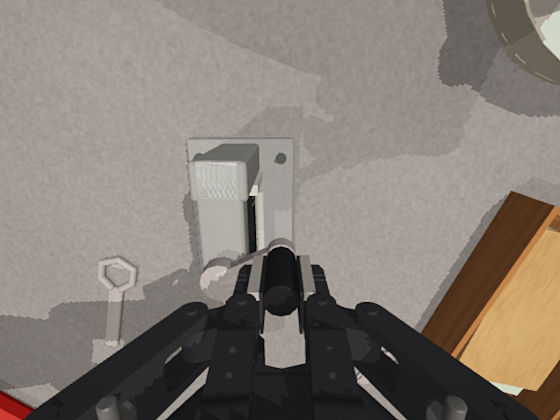

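```bash
python3 -m jog '[{"grip":1,"xyz":[-0.0011,-0.0022,-0.001],"dr":[0,0,0]},{"grip":1,"xyz":[-0.0011,-0.0022,-0.001],"dr":[0,0,0]},{"grip":1,"xyz":[-0.0011,-0.0022,-0.001],"dr":[0,0,0]}]'; 
python3 -c "
from h import *
st();q=cr()"
```

```text
time: 16.13
eef_pos: [0.5446, 0.1542, 0.1407]
tcp_rot: [0.985, 0.172, 0.001, -0.0]
contact_force: [-3.9, -0.8, -0.7]
opening: 0.19
t 16.13 p [0.5446 0.1542 0.1407] yaw 19.76 zax [ 1.4e-03  6.0e-04 -1.0e+00] F [-3.91 -0.83 -0.74] op 0.19 q [ 0.1   0.14  1.92  0.    1.08 -0.25]
q 4.237 r 0.0421 Ftan -2.3
```

Relaxed; now open and lift straight away.

```bash
python3 -m jog '[{"grip":0.4,"xyz":[0,0,0],"dr":[0,0,0]},{"grip":0.4,"xyz":[0,0,0],"dr":[0,0,0]},{"grip":0.4,"xyz":[0,0,0],"dr":[0,0,0]},{"grip":0.4,"xyz":[0,0,0],"dr":[0,0,0]},{"grip":0.4,"xyz":[0,0,-0.02],"dr":[0,0,0]},{"grip":0.4,"xyz":[0,0,-0.05],"dr":[0,0,0]},{"grip":0.4,"xyz":[0,0,-0.09],"dr":[0,0,0]},{"grip":0.4,"xyz":[0,0.07,-0.11],"dr":[0,0,0]},{"grip":0.4,"xyz":[0,0.14,-0.11],"dr":[0,0,0]},{"grip":0.4,"xyz":[0,0.14,-0.11],"dr":[0,0,0]},{"grip":0.4,"xyz":[0,0.14,-0.11],"dr":[0,0,0]},{"grip":0.4,"xyz":[0,0.14,-0.11],"dr":[0,0,0]}]'; python3 -c "
from h import *
st();np.save('M16.npy',T())
for n in ('wrist','scene'): cv2.imwrite(f'pics/{n}16.png',ctrl.read_camera(n)[:,:,::-1])
crop('pics/scene16.png','pics/s16c.png',310,230,140,110,5)"
```

```text
time: 17.13
eef_pos: [0.5944, 0.0184, 0.2526]
tcp_rot: [0.986, 0.169, 0.003, 0.001]
contact_force: [0.3, 0.6, 1.4]
opening: 0.603
t 17.13 p [0.5944 0.0184 0.2526] yaw 19.51 zax [ 0.0066 -0.0014 -1.    ] F [0.28 0.58 1.37] op 0.603 q [-0.14  0.09  1.76 -0.    1.28 -0.48]
```

View pics/s16c.png

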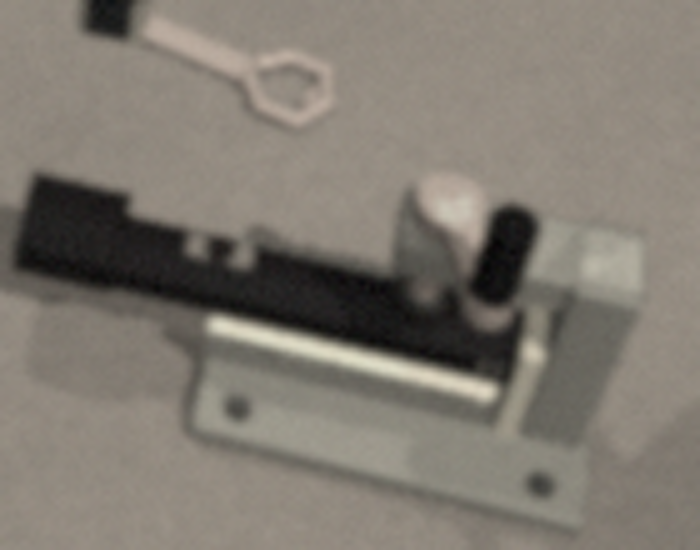

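View pics/wrist16.png

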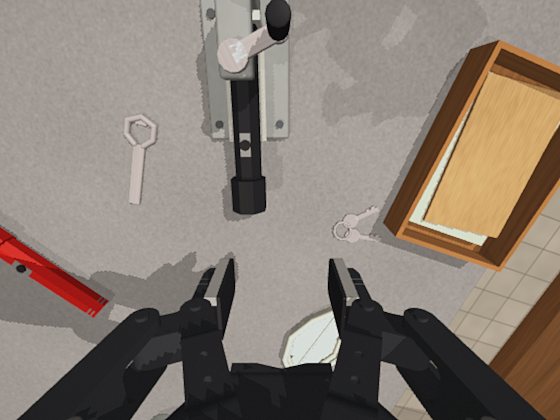

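```bash
python3 - <<'E'
from h import *
crop('pics/wrist16.png','pics/w16c.png',190,0,120,100,6)
M=np.load('M16.npy')
k=at('wrist',280,19,.1705,M);h=at('wrist',233,54,.128,M)
print(k,h)
for c in (AX,h[:2]):
    d=k[:2]-c;x,y=d@SX,d@SY;print(np.hypot(x,y),np.arctan2(y,-x)%6.2832)
k=at('scene',(515+.5)/5-.5+310,(222+.5)/5-.5+230,.1705);print(k);d=k[:2]-[.5133,.1227];print(np.hypot(d@SX,d@SY),np.arctan2(d@SY,-d@SX)%6.2832)
E
```

```text
[0.54781816 0.15060836 0.1705    ] [0.51634439 0.12453458 0.128     ]
0.04194119588349221 4.352069079305776
0.04087102537722325 4.366141945128666
[0.54503719 0.15470937 0.1705    ]
0.045076036433477115 4.268311136196004
```

View pics/w16c.png

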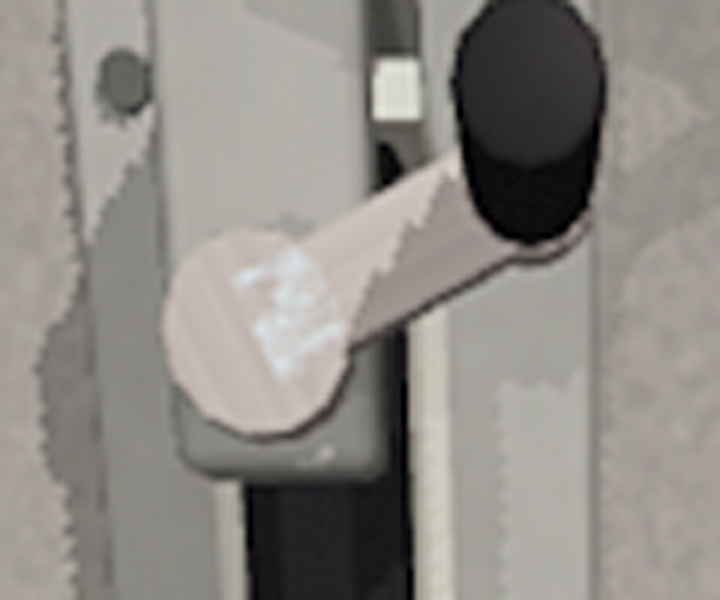

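```bash
python3 - <<'E'
from h import *
M=np.load('M16.npy')
k=at('wrist',278,13.3,.1705,M);h=at('wrist',232.6,54.9,.128,M)
for c in (AX,h[:2]):
    d=k[:2]-c;x,y=d@SX,d@SY;print(np.hypot(x,y),np.arctan2(y,-x)%6.2832)
E
```

```text
0.04201452465501476 4.26886048527977
0.04150833308871697 4.270064723210005
```

```bash
python3 -c "
from h import *
st(); print(ctrl.sign_off()); st()"
```

```text
t 17.23 p [0.5928 0.0218 0.2516] yaw 19.68 zax [ 3.9e-03  5.0e-04 -1.0e+00] F [-0.96  1.46  0.01] op 0.6 q [-0.13  0.09  1.77  0.    1.28 -0.48]
the job is handed in; nothing more can be done
None
the job is handed in; nothing more can be done
```

The job is handed in at 17.2 s. The flashlight is in the clamp stand and held by the pad. It went in tail first, button up, until I felt the tail touch the stop plate (about 9 N), and I then lowered it onto the cradle (about 10 N).

**Crank:** I turned it clockwise from about 0.42 to about 4.25 rad, eased off, let go and moved the hand clear.

**Last checks:**
- **Clamp force:** the hand position and the final pictures put the crank at 4.25 to 4.27 rad. That is about 0.65 rad past the stated contact point, or roughly 26 N. I worked this out from the crank angle and did not measure the pad force directly.
- **Force at the knob:** the sideways force rose from about 7.6 N near contact to about 9 N, in line with a snug clamp.
- **Pictures:** the flashlight is lying in the cradle with its tail at the stop and the pad down on it. I never touched the keys, bottle opener or leaf dish, and the last wrist picture shows the keys and opener still lying there. The dish is only partly in view.

**Disagreements:**
- **Cameras:** the top and wrist cameras differed by about 2 mm on where the stand is, so I used the wrist camera.
- **Seating height:** the hand read about 1 mm higher than expected when the flashlight met the cradle. If the flashlight really sits that much higher, the clamp force would be nearer 34 N, still within the snug range.

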